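# Snug down a filter housing's cover in cross order

## Robot

A 6-joint arm with a two-finger parallel gripper is mounted at the origin on a cart in front of the work surface, level with it; the furniture and walls round the work are solid. World frame = base frame: x ahead of the robot, y to its left, z up, the work surface at z = 0. Lengths are in m, angles in rad, forces in N, time in s.
With the tool pointing down it reaches from about 0.275 to 0.85 m from the base axis. Payload 5.2 kg.
Tool frame: the origin (TCP) lies between the finger pads; the fingertips stand 14 mm ahead of it and the grasp point (between the pads) lies 5 mm behind it; z points along the fingers, y is the direction in which the jaws open and shut (so a half turn about z gives the same grasp; the last joint's range is limited). The gripper opens to 85 mm and grips with 20 to 120 N. Pads are 22 mm wide; open, the fingers measure 114 mm over their backs; the gripper's body (76 mm by 85 mm) begins 54 mm behind the grasp point. The pads swing forward as they close: fully open they stand 13 mm farther back than shut.
Start: joints at [0.975, 0.259, 1.535, -0, 1.348, -0.203], TCP at [0.211, 0.508, 0.245] pointing down, gripper open.
Joint ranges: [-3.14, 3.14], [-0.91, 2.08], [0.19, 2.58], [-1.22, 4.36], [0.22, 2.71], [-3.12, 3.12]. Speed limits (rad/s): [2.57, 2.57, 3.14, 3.14, 3.14, 3.14].

## Interface

Orientations are given as a rotation vector (axis times angle).
In Python, from station import bot gives the robot as it stands.
- The arm moves only by the shell command python3 -m crank 'ROWS' [FORCE]. ROWS is a JSON object of lists of equal length, an entry for each row: "xyz": the shift along the tool's x, y, z normalised to -1 to 1, where 1 is 25 mm, a list of three; "spin": the turn about the tool's z normalised to -1 to 1, where 1 is 5 degrees; "grip": the closure, from 0 (fully open) to 1 (shut). A call has 1 to 5 rows; each row shifts and turns the pose as measured when the row begins, along the tool's axes as they then stand; what a row does not reach is not made up. A row lasts 1/8 s, in which the tool goes at most 62.5 mm and 10.7 degrees, less where a joint would pass 70% of its speed; a pose out of reach is approached as far as the arm can. A call with a number of a shift or a turn outside -1 to 1 is refused whole. A call with a gripper value outside its range is refused whole. The fingers move at their own pace and stop on an object; FORCE is the grip in N (left out, the last holds). Time passes only in rows, so rows that do not move let the fingers close. It gives the time, the measured TCP pose, the force and the opening at its end, in the units of the state.
- bot.state(): the state, without advancing time (a new reading comes with each control period).
- bot.capture(name): name is "scene" or "top" or "wrist"; returns the picture (480x640x3 uint8, blue, green, red); there is no depth.
- bot.camera_info(name): a dict with "K" (3x3 intrinsics, pixels), "xyz" and "rotation" of the camera in the world. Camera axes: x right, y down, z forward; pixel columns grow to the right and rows downward; lengths in m; the calibration is good to about 2 mm. The wrist camera is an equidistant fisheye: a pixel r from the principal point sees the ray r / f radians off the axis. A picture is of the moment at which its call begins: read the wrist's pose just before it. camera_info takes no time and is no camera call; for the wrist camera it gives the pose at the moment of the call.
- bot.finish_job(): hands the job in, once; it reports no verdict.
Trained networks look in the newest picture that a camera, given by its name, has taken for a name from the list of things; names that differ only in an ending like _2 or _b are one class to them, and where a whole thing is asked for, a point or a joint stands for the part that bears it (a point fixed in the world has none). Each returns a list of dicts, best first, with "score" (0 to 1); they miss things now and then, are a little off and sometimes report something else, mostly with a low value. They report only what shows in the picture. A call takes as long as a camera call.
- bot.search_frame(camera, label): "xy" ([column, row] as shares, 0 to 1, of the picture: columns of its width, rows of its height, amid what is visible of it).
- bot.outline_of(camera, label): "pixels" (480x640 bool, what is visible of it) and "xy" ([column, row] as shares, 0 to 1, of the picture: columns of its width, rows of its height, amid what is visible of it).
The state is a dict: "clock": time; "qpos": joint angles; "joint_velocities": joint speeds; "joint_efforts": joint torques, N m; "tool_pos": TCP position; "tool_rot": TCP orientation; "ft_force": force on the tool from outside, world axes, zero at the start; "ft_torque": the same for the moment, N m; "finger_gap": finger opening in m.
Only numpy, scipy, OpenCV 4.12 (cv2) and the standard library are available. Lean on these libraries where they do the work, as an engineer would, in place of code of your own. Each camera call takes 0.05 s, during which the arm holds its last target.

## Task

The cover plate of the stain filter housing is held by four crank-handled nuts that are still loose. Tighten each about half a turn clockwise, in cross order (after the first nut do the one diagonally opposite, then the other two), stopping each as soon as it comes up snug and no harder, or the plate's window cracks, so that the plate sits flush on all four corners. Do not lean on the plate, and leave the jar and the bottle beside it where they are.

Things in the scene. Friction and masses are not known exactly. Their poses are not given: they have to be found in the camera images.
- housing: grey square filter housing, 140 x 140 x 26 mm, fixed to the bench; origin at the centre of its underside, z up, x to its back, y to its left; small hose barbs on its left and right sides. Turned at most 0.3 rad from square to the robot.
- cover: steel cover plate, 126 x 126 x 8 mm, round glass window in its middle, on four studs over the housing, between four low lugs. Origin at the centre of its underside. Rubber buffers hold it 6 to 9 mm above its four seats (bosses round the studs) until the nuts pull it down; fully seated its underside is 30 mm above the bench, its top 38 mm.
- nut1: steel nut, front left corner (1 and 3 are diagonal, so are 2 and 4), 24 mm collar, 19 mm high. Origin on its axis at its underside, 44 to 48 mm above the bench at the start, 38 mm when seated; does not turn with the crank. Crank arm 9 to 17 mm above the underside, with an upright black handle. Clockwise from above tightens, 2.5 mm down per rad.
- grip1 (a point): on the axis of the upright round black handle of nut 1, 38 mm above the nut's underside. Handle 12 mm thick, a revolving sleeve (spins freely) from 18 to 56 mm above the underside; its circle round the nut's axis has a radius of 26 mm. At the start it lies beside the nut along the plate's edge; turned clockwise it passes over the plate and is snug after 2.7 to 4.3 rad, unlike for each nut.
- stud1 (a point): on the axis of stud and nut 1, 62 mm above the bench, fixed to the housing: centre of the handle's circle. Running free the nut takes 3 to 5 N along the circle at the handle; once the plate is on its seat this rises steeply: snug at 9 to 12 N, over about 15 N cracks the window. The angle of snugness cannot be seen. The nut stays where it is left.
- nut2: steel nut, front right corner (1 and 3 are diagonal, so are 2 and 4), 24 mm collar, 19 mm high. Origin on its axis at its underside, 44 to 48 mm above the bench at the start, 38 mm when seated; does not turn with the crank. Crank arm 9 to 17 mm above the underside, with an upright black handle. Clockwise from above tightens, 2.5 mm down per rad.
- grip2 (a point): on the axis of the upright round black handle of nut 2, 38 mm above the nut's underside. Handle 12 mm thick, a revolving sleeve (spins freely) from 18 to 56 mm above the underside; its circle round the nut's axis has a radius of 26 mm. At the start it lies beside the nut along the plate's edge; turned clockwise it passes over the plate and is snug after 2.7 to 4.3 rad, unlike for each nut.
- stud2 (a point): on the axis of stud and nut 2, 62 mm above the bench, fixed to the housing: centre of the handle's circle. Running free the nut takes 3 to 5 N along the circle at the handle; once the plate is on its seat this rises steeply: snug at 9 to 12 N, over about 15 N cracks the window. The angle of snugness cannot be seen. The nut stays where it is left.
- nut3: steel nut, back right corner (1 and 3 are diagonal, so are 2 and 4), 24 mm collar, 19 mm high. Origin on its axis at its underside, 44 to 48 mm above the bench at the start, 38 mm when seated; does not turn with the crank. Crank arm 9 to 17 mm above the underside, with an upright black handle. Clockwise from above tightens, 2.5 mm down per rad.
- grip3 (a point): on the axis of the upright round black handle of nut 3, 38 mm above the nut's underside. Handle 12 mm thick, a revolving sleeve (spins freely) from 18 to 56 mm above the underside; its circle round the nut's axis has a radius of 26 mm. At the start it lies beside the nut along the plate's edge; turned clockwise it passes over the plate and is snug after 2.7 to 4.3 rad, unlike for each nut.
- stud3 (a point): on the axis of stud and nut 3, 62 mm above the bench, fixed to the housing: centre of the handle's circle. Running free the nut takes 3 to 5 N along the circle at the handle; once the plate is on its seat this rises steeply: snug at 9 to 12 N, over about 15 N cracks the window. The angle of snugness cannot be seen. The nut stays where it is left.
- nut4: steel nut, back left corner (1 and 3 are diagonal, so are 2 and 4), 24 mm collar, 19 mm high. Origin on its axis at its underside, 44 to 48 mm above the bench at the start, 38 mm when seated; does not turn with the crank. Crank arm 9 to 17 mm above the underside, with an upright black handle. Clockwise from above tightens, 2.5 mm down per rad.
- grip4 (a point): on the axis of the upright round black handle of nut 4, 38 mm above the nut's underside. Handle 12 mm thick, a revolving sleeve (spins freely) from 18 to 56 mm above the underside; its circle round the nut's axis has a radius of 26 mm. At the start it lies beside the nut along the plate's edge; turned clockwise it passes over the plate and is snug after 2.7 to 4.3 rad, unlike for each nut.
- stud4 (a point): on the axis of stud and nut 4, 62 mm above the bench, fixed to the housing: centre of the handle's circle. Running free the nut takes 3 to 5 N along the circle at the handle; once the plate is on its seat this rises steeply: snug at 9 to 12 N, over about 15 N cracks the window. The angle of snugness cannot be seen. The nut stays where it is left.
- jar_mid (a point): middle of a loose glass staining jar with turquoise dye and black lid, 67 mm wide, 114 mm high: a bystander, left of the housing
- bottle_mid (a point): middle of a loose blue and white dropper bottle, 25 mm wide, 75 mm high: a bystander, right of the housing

How it is judged:
By the outcome, as a careful person would: the job done as asked, in the order asked, and still so for the second after the job is handed in, with the robot touching nothing.
It also fails if it takes over 72 s, if anything falls off the work surface, if the arm or the gripper's body presses on something with over 40 N, if the wrist force passes 120 N, or if a joint passes its speed limit or range.

## Working session

There is one attempt and no reset: what is moved stays moved. The work goes in short steps, Python scripts to look and compute and a shell command to move; the robot and the scene stay as the last step left them, time stands still between calls to the robot, and variables do not carry over. Pictures are saved under pics/ and viewed, and the job is handed in when it is done.

```bash
ls -la; mkdir -p pics; cat > h.py <<'E'
import numpy as np, cv2
from station import bot
from scipy.spatial.transform import Rotation as R
E
python3 - <<'E'
from h import *
for n in ("scene","top"):
    im=bot.capture(n); cv2.imwrite(f"pics/{n}0.png",im)
    ci=bot.camera_info(n); print(n,ci)
    if True:
        for l in ("grip1","nut1","cover","housing","jar_mid","bottle_mid"):
            r=bot.search_frame(n,l); print(l,[(round(d['score'],2),np.round(np.array(d['xy'])*[640,480],1).tolist()) for d in r[:6]])
print(bot.state())
E
```

```text
total 12
drwxr-xr-x  3 agent agent 4096 Dec  7 15:25 .
drwxr-xr-x 23 root  root  4096 Dec  7 15:25 ..
drwxr-xr-x  2 agent agent 4096 Dec  7 15:25 pics
scene {'K': array([[505.6034615 ,   0.        , 324.59316508],
       [  0.        , 505.6034615 , 229.99353116],
       [  0.        ,   0.        ,   1.        ]]), 'xyz': array([ 0.00163991, -0.57168989,  0.505212  ]), 'rotation': array([-1.9664457 ,  0.72993242, -0.42891591])}
grip1 [(0.63, [339.4, 222.6]), (0.6, [333.9, 275.7]), (0.59, [294.9, 242.7]), (0.48, [386.9, 251.1]), (0.4, [382.1, 255.4])]
nut1 [(0.95, [382.6, 253.7]), (0.79, [337.2, 277.0]), (0.66, [338.3, 231.8])]
cover [(0.67, [339.4, 263.2])]
housing [(0.97, [337.8, 282.7]), (0.16, [382.2, 254.7])]
jar_mid [(0.71, [259.5, 229.4])]
bottle_mid [(0.77, [418.5, 290.9]), (0.66, [333.3, 277.2])]
top {'K': array([[562.47022662,   0.        , 320.43946159],
       [  0.        , 562.47022662, 244.18241129],
       [  0.        ,   0.        ,   1.        ]]), 'xyz': array([ 0.37980752, -0.00332117,  0.91601605]), 'rotation': array([-2.19421213,  2.13036895, -0.15338518])}
gri
[... 279 characters left out ...]
le_mid [(0.54, [414.7, 208.8])]
{'clock': 0.7, 'qpos': array([ 9.75202471e-01,  2.58566262e-01,  1.53497272e+00, -1.52340015e-05,
        1.34801094e+00, -2.02846616e-01]), 'joint_velocities': array([-0.00105334, -0.00211363, -0.00036156,  0.00128592,  0.00190251,
        0.00012579]), 'joint_efforts': array([-1.23443901e-03, -4.45773840e+01, -2.90844440e+01, -1.71108668e-04,
        9.34756608e-04,  1.52302107e-05]), 'tool_pos': array([0.21051424, 0.50813131, 0.24533889]), 'tool_rot': array([6.12957417e-01, 3.08118439e+00, 5.27747541e-05]), 'ft_force': array([0.26963809, 0.0238103 , 0.04719031]), 'ft_torque': array([-0.03943312,  0.01503591, -0.00084885]), 'finger_gap': 0.08530938338193493}
```

```bash
python3 - <<'E'
import cv2
a=cv2.imread("pics/top0.png"); cv2.imwrite("pics/top0c.png",cv2.resize(a[150:350,200:460],None,fx=3,fy=3,interpolation=cv2.INTER_CUBIC))
a=cv2.imread("pics/scene0.png"); cv2.imwrite("pics/scene0c.png",cv2.resize(a[160:350,210:460],None,fx=3,fy=3,interpolation=cv2.INTER_CUBIC))
E
```

```text
(no output)
```

View pics/top0c.png

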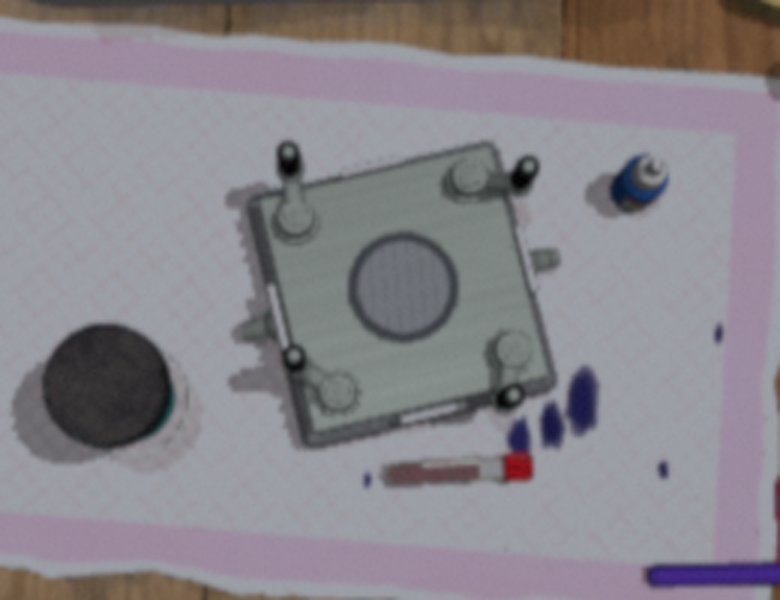

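View pics/scene0c.png

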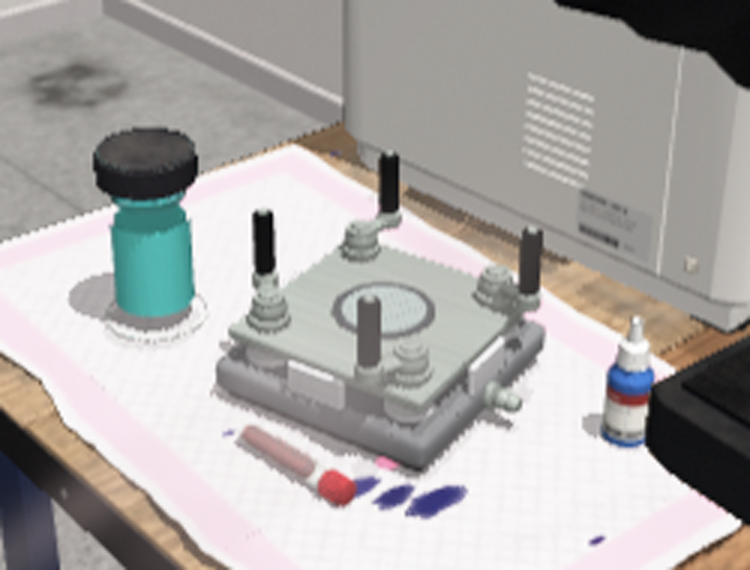

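View pics/top0.png

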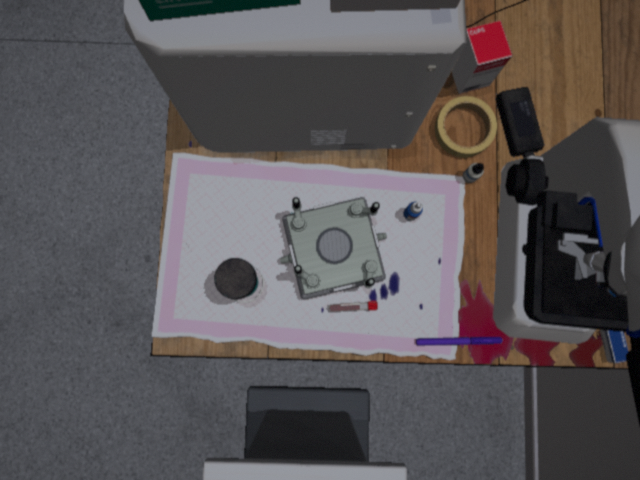

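```bash
cat >> h.py <<'E'
def proj(ci,P):
    Rm=R.from_rotvec(ci['rotation']).as_matrix(); p=(np.atleast_2d(P)-ci['xyz'])@Rm
    uv=p[:,:2]/p[:,2:]; K=ci['K']; return uv*[K[0,0],K[1,1]]+[K[0,2],K[1,2]]
SG=np.array([[-1,1],[-1,-1],[1,-1],[1,1]])
def model(v):
    x,y,a,s=v[:4]; h=v[4:8]; ph=v[8:12]
    Rm=np.array([[np.cos(a),-np.sin(a)],[np.sin(a),np.cos(a)]])
    st=(SG*s)@Rm.T+[x,y]
    hd=st+.026*np.c_[np.cos(ph),np.sin(ph)]
    return st,hd,h
E
cat > fit.py <<'E'
from h import *
from scipy.optimize import least_squares
T={'nut':[(338,388),(515,347),(471,176),(295,215)],'hd':[(292,352),(511,392),(528,163),(289,147)]}
S={'nut':[(266,284),(411,345),(494,270),(361,228)],'hd':[(263,213),(369,299),(531,230),(389,154)]}
ct,cs=bot.camera_info('top'),bot.camera_info('scene')
def res(v):
    st,hd,h=model(v); r=[]
    for ci,D,o in((ct,T,(200,150)),(cs,S,(210,160))):
        r.append(proj(ci,np.c_[st,h+.019])-(np.array(D['nut'])/3+o))
        r.append(proj(ci,np.c_[hd,h+.056])-(np.array(D['hd'])/3+o))
    return np.r_[np.ravel(r),(h-.046)/.002,[(v[3]-.047)/.01]]
v0=[.38,0,.2,.047]+[.046]*4+[1.8,3.3,-1.3,.2]
f=least_squares(res,v0,loss='soft_l1')
v=f.x; np.save('v.npy',v); st,hd,h=model(v)
print(np.round(v,4)); print(np.round(st,4)); print(np.round(hd,4)); print(np.round(f.fun[:32].reshape(-1,2),1).tolist())
print('rel ang',np.round(v[8:]-v[2],2))
E
python3 fit.py
```

```text
[ 0.49   -0.0354  0.2629  0.0457  0.047   0.046   0.0463  0.0463  0.9994
  2.9865 -1.6076  0.142 ]
[[ 0.434  -0.0031]
 [ 0.4577 -0.0914]
 [ 0.546  -0.0676]
 [ 0.5222  0.0206]]
[[ 0.448   0.0187]
 [ 0.432  -0.0873]
 [ 0.545  -0.0936]
 [ 0.5479  0.0243]]
[[-0.6, 0.4], [-1.1, 0.3], [-0.8, -0.3], [0.0, 0.1], [-0.0, 0.7], [-0.2, 0.6], [-0.2, 0.4], [-0.5, 1.3], [1.6, 2.6], [0.1, -0.0], [1.1, -0.0], [0.6, -0.7], [0.6, -0.8], [0.2, -0.1], [0.9, 0.1], [0.8, 0.5]]
rel ang [ 0.74  2.72 -1.87 -0.12]
```

```bash
cat >> h.py <<'E'
def yaw(s): 
    x=R.from_rotvec(s['tool_rot']).as_matrix()[:,0]; return np.arctan2(x[1],x[0])
def wrap(a): return (a+np.pi)%(2*np.pi)-np.pi
def plan(target,yawt=None,n=None,s=None):
    """shift to tcp target, turning the tool; prints constant rows (spin first measured)"""
    s=s or bot.state(); M=R.from_rotvec(s['tool_rot']).as_matrix()
    d=M.T@(np.array(target)-s['tool_pos'])/.025
    print('tilt',np.round(M[:,2],3),'yaw',round(yaw(s),3),'q6',round(s['qpos'][5],3),'units',np.round(d,2),'min rows',int(np.ceil(abs(d).max())))
    if yawt is not None: print('spin units (5deg)',round(-wrap(yawt-yaw(s))/np.radians(5),2))
    return d
E
python3 - <<'E'
from h import *
s=bot.state(); print('yaw',yaw(s),s['qpos'][0],s['qpos'][5]); 
ci=bot.camera_info('wrist'); print(ci)
M=R.from_rotvec(s['tool_rot']).as_matrix(); print('cam in tool',M.T@(ci['xyz']-s['tool_pos']), 'cam axes in tool\n',np.round(M.T@R.from_rotvec(ci['rotation']).as_matrix(),3))
# machine front at bench
ct=bot.camera_info('top');Rm=R.from_rotvec(ct['rotation']).as_matrix()
for uv in [(205,150),(400,150),(500,120),(497,338),(500,180),(236,279)]:
    d=Rm@[(uv[0]-ct['K'][0,2])/ct['K'][0,0],(uv[1]-ct['K'][1,2])/ct['K'][1,1],1]
    print(uv,[np.round((ct['xyz']+d*(z-ct['xyz'][2])/d[2])[:2],3).tolist() for z in (0,.114,.3)])
plan([.49,-.035,.25])
v=np.load('v.npy');print('phi',v[8:])
E
```

```text
yaw 2.748848779551538 0.9752024714717431 -0.20284661614518126
{'K': array([[371.64829954,   0.        , 317.91897218],
       [  0.        , 371.64829954, 236.56442098],
       [  0.        ,   0.        ,   1.        ]]), 'xyz': array([0.14293365, 0.53715515, 0.37392295]), 'rotation': array([2.40125514, 1.60472081, 0.23687766])}
cam in tool [ 0.07354033  0.00095427 -0.12858573] cam axes in tool
 [[ 0.    -0.957 -0.289]
 [ 1.     0.    -0.   ]
 [ 0.    -0.289  0.957]]
(205, 150) [[0.65, 0.182], [0.616, 0.159], [0.561, 0.122]]
(400, 150) [[0.661, -0.144], [0.626, -0.127], [0.569, -0.098]]
(500, 120) [[0.719, -0.314], [0.677, -0.275], [0.608, -0.212]]
(497, 338) [[0.353, -0.305], [0.356, -0.267], [0.362, -0.206]]
(500, 180) [[0.615, -0.313], [0.585, -0.274], [0.538, -0.211]]
(236, 279) [[0.436, 0.121], [0.429, 0.105], [0.417, 0.08]]
tilt [ 0.  0. -1.] yaw 2.749 q6 -0.203 units [-18.64 -15.79  -0.19] min rows 19
phi [ 0.99944162  2.98646453 -1.60763219  0.14198896]
```

```bash
cat >> h.py <<'E'
import json
def rows(target,yawt,n,grip=0.,m=5,dyaw=None):
    s=bot.state(); y=yaw(s); d=(np.array(target)-s['tool_pos'])
    D=wrap(yawt-y) if dyaw is None else dyaw
    u=0; print('total spin units',round(-D/np.radians(5),2),'q6 end',round(s['qpos'][5]-D,2),'(+dq1)')
    for k in range(min(m,n)):
        a=y+u; X=np.array([np.cos(a),np.sin(a),0]);Y=np.array([np.sin(a),-np.cos(a),0])
        st=d/n; print(np.round([st@X/.025,st@Y/.025,-st[2]/.025],2).tolist(),end=', ')
        sp=np.clip(-(D-u)/np.radians(5),-1,1); u-=sp*np.radians(5); print(' spin',round(sp,2))
E
python3 - <<'E'
from h import *
rows([.448,.0187,.2],4.14,22,m=22)
E
```

```text
total spin units -15.94 q6 end -1.59 (+dq1)
[-0.74, -0.66, 0.08],  spin -1.0
[-0.68, -0.72, 0.08],  spin -1.0
[-0.61, -0.78, 0.08],  spin -1.0
[-0.54, -0.83, 0.08],  spin -1.0
[-0.47, -0.87, 0.08],  spin -1.0
[-0.39, -0.91, 0.08],  spin -1.0
[-0.31, -0.94, 0.08],  spin -1.0
[-0.23, -0.96, 0.08],  spin -1.0
[-0.14, -0.98, 0.08],  spin -1.0
[-0.06, -0.99, 0.08],  spin -1.0
[0.03, -0.99, 0.08],  spin -1.0
[0.11, -0.98, 0.08],  spin -1.0
[0.2, -0.97, 0.08],  spin -1.0
[0.28, -0.95, 0.08],  spin -1.0
[0.36, -0.92, 0.08],  spin -1.0
[0.44, -0.88, 0.08],  spin -0.94
[0.51, -0.84, 0.08],  spin -0.0
[0.51, -0.84, 0.08],  spin -0.0
[0.51, -0.84, 0.08],  spin -0.0
[0.51, -0.84, 0.08],  spin -0.0
[0.51, -0.84, 0.08],  spin -0.0
[0.51, -0.84, 0.08],  spin -0.0
```

```bash
python3 -m crank '{"xyz":[[-0.74,-0.66,0.08],[-0.68,-0.72,0.08],[-0.61,-0.78,0.08],[-0.54,-0.83,0.08],[-0.47,-0.87,0.08]],"spin":[-1,-1,-1,-1,-1],"grip":[0.5,0.5,0.5,0.5,0.5]}' 20
python3 -m crank '{"xyz":[[-0.39,-0.91,0.08],[-0.31,-0.94,0.08],[-0.23,-0.96,0.08],[-0.14,-0.98,0.08],[-0.06,-0.99,0.08]],"spin":[-1,-1,-1,-1,-1],"grip":[0.5,0.5,0.5,0.5,0.5]}'
python3 - <<'E'
from h import *
rows([.448,.0187,.2],4.14,12,m=12)
E
```

```text
clock: 1.32
tool_pos: [0.2657, 0.3953, 0.2353]
tool_rot: [-0.095, 3.139, 0.002]
ft_force: [-0.1, 0.1, -0.2]
finger_gap: 0.0428
clock: 1.95
tool_pos: [0.3238, 0.2816, 0.2256]
tool_rot: [-0.795, 3.036, 0.003]
ft_force: [0.0, 0.2, 0.7]
finger_gap: 0.0424
total spin units -5.57 q6 end -2.12 (+dq1)
[0.07, -0.97, 0.09],  spin -1.0
[0.15, -0.96, 0.09],  spin -1.0
[0.24, -0.94, 0.09],  spin -1.0
[0.32, -0.92, 0.09],  spin -1.0
[0.4, -0.88, 0.09],  spin -1.0
[0.47, -0.85, 0.09],  spin -0.57
[0.51, -0.82, 0.09],  spin -0.0
[0.51, -0.82, 0.09],  spin -0.0
[0.51, -0.82, 0.09],  spin -0.0
[0.51, -0.82, 0.09],  spin -0.0
[0.51, -0.82, 0.09],  spin -0.0
[0.51, -0.82, 0.09],  spin -0.0
```

```bash
python3 -m crank '{"xyz":[[0.07,-0.97,0.09],[0.15,-0.96,0.09],[0.24,-0.94,0.09],[0.32,-0.92,0.09],[0.40,-0.88,0.09]],"spin":[-1,-1,-1,-1,-1],"grip":[0.5,0.5,0.5,0.5,0.5]}'
python3 -m crank '{"xyz":[[0.47,-0.85,0.09],[0.51,-0.82,0.09],[0.51,-0.82,0.09],[0.51,-0.82,0.09],[0.51,-0.82,0.09]],"spin":[-0.57,0,0,0,0],"grip":[0.5,0.5,0.5,0.5,0.5]}'
python3 -m crank '{"xyz":[[0.51,-0.82,0.09],[0,0,0]],"spin":[0,0],"grip":[0.5,0.5]}'
python3 - <<'E'
from h import *
rows([.448,.0187,.2],4.14,1,m=12)
ci=bot.camera_info('wrist'); s=bot.state(); im=bot.capture('wrist'); cv2.imwrite('pics/w1.png',im)
np.savez('w1.npz',K=ci['K'],xyz=ci['xyz'],rotation=ci['rotation'])
for l in ("grip1","nut1"):
    r=bot.search_frame('wrist',l); print(l,[(round(d['score'],2),np.round(np.array(d['xy'])*[640,480],1).tolist()) for d in r[:6]])
E
```

```text
clock: 2.58
tool_pos: [0.378, 0.1684, 0.2149]
tool_rot: [-1.453, 2.778, 0.0]
ft_force: [0.0, 0.2, -0.2]
finger_gap: 0.0428
clock: 3.2
tool_pos: [0.4335, 0.0563, 0.2042]
tool_rot: [-1.524, 2.737, -0.002]
ft_force: [-0.5, 0.5, -0.0]
finger_gap: 0.0428
clock: 3.45
tool_pos: [0.4453, 0.0327, 0.2021]
tool_rot: [-1.52, 2.739, -0.003]
ft_force: [-0.4, 0.2, 0.6]
finger_gap: 0.0429
total spin units 0.17 q6 end -2.75 (+dq1)
[0.42, -0.39, 0.08],  spin 0.17
grip1 [(0.87, [121.8, 166.4]), (0.79, [304.6, 214.3]), (0.67, [240.4, 77.9]), (0.56, [203.2, 287.7])]
nut1 [(0.88, [305.3, 189.5]), (0.73, [228.6, 86.4]), (0.61, [135.5, 172.5])]
```

View pics/w1.png

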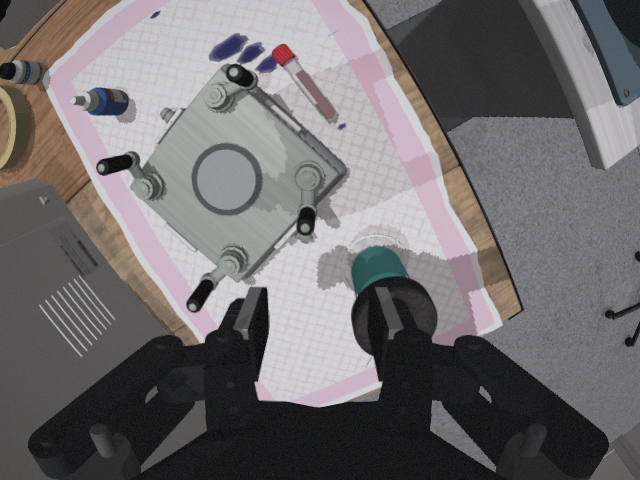

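```bash
python3 - <<'E'
import cv2
a=cv2.imread("pics/w1.png"); cv2.imwrite("pics/w1c.png",cv2.resize(a[50:320,90:360],None,fx=2.9630,fy=2.9630,interpolation=cv2.INTER_CUBIC)[:600] if 0 else cv2.resize(a[55:315,90:360],None,fx=2.3,fy=2.3,interpolation=cv2.INTER_CUBIC))
E
```

```text
(no output)
```

View pics/w1c.png

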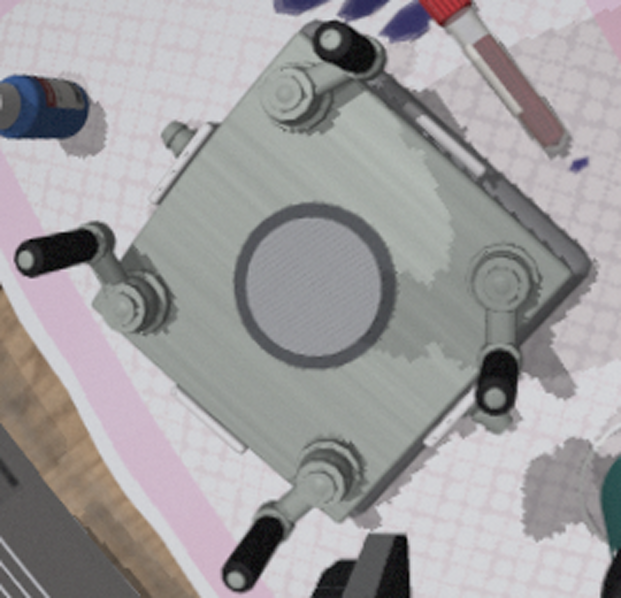

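```bash
cat >> h.py <<'E'
def fish(ci,P):
    Rm=R.from_rotvec(ci['rotation']).as_matrix(); p=(np.atleast_2d(P)-ci['xyz'])@Rm
    r=np.hypot(p[:,0],p[:,1]); th=np.arctan2(r,p[:,2]); K=ci['K']
    return p[:,:2]/r[:,None]*th[:,None]*K[0,0]+[K[0,2],K[1,2]]
E
sed -i 's/^def res/W={"nut":[(500,277),(287,94),(127,308),(322,478)],"hd":[(494,397),(333,42),(30,259),(238,577)]}\ncw=np.load("w1.npz")\ndef res/; s/^    return np.r_\[/    for k,H in (("nut",.019),("hd",.056)):\n        r.append(2*(fish(cw,np.c_[st if k=="nut" else hd,h+H])-(np.array(W[k])\/2.3+(90,55))))\n    return np.r_[/; s/f.fun\[:32\]/f.fun[:48]/' fit.py; python3 fit.py
```

```text
[ 0.4894 -0.0338  0.2723  0.0453  0.0479  0.0449  0.0449  0.0469  0.9998
  2.9924 -1.5779  0.1504]
[[ 0.4335 -0.0023]
 [ 0.4579 -0.0897]
 [ 0.5452 -0.0653]
 [ 0.5208  0.0221]]
[[ 0.4475  0.0195]
 [ 0.4322 -0.0858]
 [ 0.545  -0.0913]
 [ 0.5465  0.026 ]]
[[-1.1, 0.7], [-2.3, 0.2], [-2.4, 0.3], [-1.0, 0.9], [-0.6, 0.9], [-1.3, 0.5], [-1.9, 0.5], [-1.7, 2.1], [1.1, 2.0], [-0.5, 0.1], [-0.2, 0.3], [-0.5, -1.1], [0.0, -1.4], [-0.4, 0.0], [-0.2, 0.3], [-0.4, 0.1], [-0.6, 4.7], [-0.7, -0.1], [-1.4, -0.8], [-1.1, 2.9], [-0.2, -1.5], [0.1, -0.3], [-0.1, 0.2], [0.6, -3.0]]
rel ang [ 0.73  2.72 -1.85 -0.12]
```

```bash
python3 -m crank '{"xyz":[[0.40,-0.36,0.09],[0,0,0.9],[0,0,0.9]],"spin":[0.17,0,0],"grip":[0.5,0.5,0.5]}'
python3 - <<'E'
from h import *
rows([.4475,.0195,.087],4.1414,3,m=4)
E
```

```text
clock: 3.98
tool_pos: [0.4483, 0.0211, 0.1557]
tool_rot: [-1.503, 2.744, -0.007]
ft_force: [-0.0, 0.1, -0.6]
finger_gap: 0.0426
total spin units 0.03 q6 end -2.78 (+dq1)
[0.02, -0.0, 0.92],  spin 0.03
[0.02, -0.0, 0.92],  spin -0.0
[0.02, -0.0, 0.92],  spin -0.0
```

```bash
python3 -m crank '{"xyz":[[0.02,0,0.92],[0.02,0,0.95],[0.02,0,0.95]],"spin":[0,0,0],"grip":[0.5,0.5,0.5]}'
python3 - <<'E'
from h import *
rows([.4475,.0195,.087],4.1414,1,m=4)
im=bot.capture('wrist'); cv2.imwrite('pics/w2.png',im)
E
```

```text
clock: 4.35
tool_pos: [0.4488, 0.0195, 0.0836]
tool_rot: [-1.503, 2.742, -0.01]
ft_force: [0.1, -0.4, 0.4]
finger_gap: 0.0425
total spin units 0.04 q6 end -2.78 (+dq1)
[0.03, 0.04, -0.14],  spin 0.04
```

View pics/w2.png

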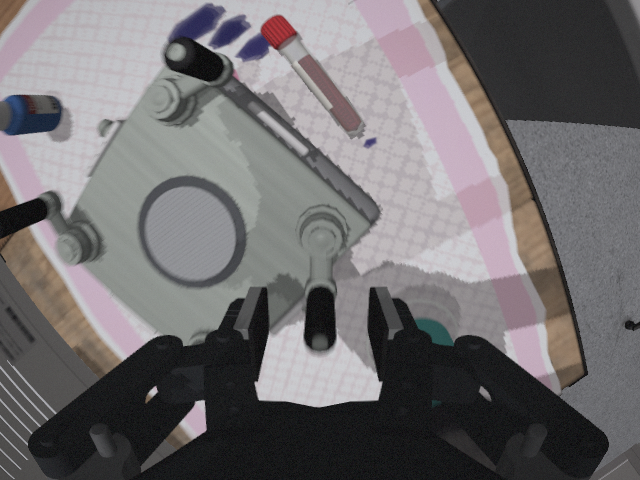

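```bash
python3 -m crank '{"xyz":[[0.03,0.03,-0.14],[0,0,0],[0,0,0],[0,0,0]],"spin":[0,0,0,0],"grip":[0.8,1,1,1]}' 25
python3 -m crank '{"xyz":[[0,0,0]],"spin":[0],"grip":[1]}'
```

```text
clock: 4.9
tool_pos: [0.4462, 0.0189, 0.0856]
tool_rot: [-1.505, 2.745, -0.008]
ft_force: [1.8, -1.1, -8.8]
finger_gap: 0.0108
clock: 5.03
tool_pos: [0.4462, 0.0189, 0.0855]
tool_rot: [-1.505, 2.745, -0.007]
ft_force: [2.3, -1.3, -8.9]
finger_gap: 0.0112
```

```bash
cat > mon.py <<'E'
from h import *
import sys,os
i=int(sys.argv[1])-1; v=np.load('v.npy'); st,hd,h=model(v); c=st[i]
if os.path.exists(f'c{i+1}.npy'): c=np.load(f'c{i+1}.npy')
s=bot.state(); p=s['tool_pos']; d=p[:2]-c; r=np.hypot(*d); ph=np.arctan2(d[1],d[0])
t=np.array([np.sin(ph),-np.cos(ph)]); n=d/r; f=s['ft_force']
trav=(v[8+i]-ph)%(2*np.pi); trav=trav if trav<6 else trav-2*np.pi
print(f"t {s['clock']:.2f} r {r*1e3:.1f} trav {trav:.3f} yawoff {wrap(yaw(s)-ph):.3f} Ftan {-f[:2]@t:.1f} Frad {f[:2]@n:.1f} Fz {f[2]:.1f} z {p[2]*1e3:.1f} zoff {(p[2]-(h[i]-.0025*trav))*1e3:.1f} q6 {s['qpos'][5]:.2f} gap {s['finger_gap']*1e3:.1f}")
open(f'log{i+1}.txt','a').write(f"{p[0]} {p[1]} {p[2]} {f[0]} {f[1]} {f[2]}\n")
E
python3 mon.py 1
python3 -m crank '{"xyz":[[0,0,0.04]],"spin":[0],"grip":[1]}' >/dev/null; python3 mon.py 1
python3 -m crank '{"xyz":[[0.004,-0.09,0.01],[0.004,-0.09,0.01]],"spin":[1,1],"grip":[1,1]}' >/dev/null; python3 mon.py 1
```

```text
t 5.03 r 24.7 trav -0.033 yawoff 3.112 Ftan -2.7 Frad 0.1 Fz -8.9 z 85.5 zoff 37.5 q6 -2.79 gap 11.2
t 5.15 r 25.0 trav -0.026 yawoff 3.119 Ftan 0.9 Frad -0.0 Fz 4.6 z 85.0 zoff 37.0 q6 -2.79 gap 10.9
t 5.40 r 24.9 trav 0.026 yawoff 2.991 Ftan 4.5 Frad 1.6 Fz 2.9 z 85.0 zoff 37.1 q6 -2.61 gap 11.5
```

```bash
python3 -m crank '{"xyz":[[0.004,-0.11,0.01],[0.004,-0.11,0.01],[0.004,-0.11,0.01]],"spin":[0.8,0.8,0.8],"grip":[1,1,1]}' >/dev/null; python3 mon.py 1
```

```text
t 5.78 r 24.6 trav 0.139 yawoff 2.887 Ftan 4.8 Frad 3.9 Fz -0.5 z 84.9 zoff 37.3 q6 -2.41 gap 11.1
```

```bash
python3 -m crank '{"xyz":[[-0.03,-0.16,0.01],[-0.02,-0.16,0.01],[0,-0.16,0.01],[0,-0.16,0.01]],"spin":[0,0,0.2,0.6],"grip":[1,1,1,1]}' >/dev/null; python3 mon.py 1
```

```text
t 6.28 r 24.9 trav 0.488 yawoff -3.121 Ftan 5.7 Frad 1.3 Fz -1.9 z 84.0 zoff 37.3 q6 -2.36 gap 11.1
```

```bash
python3 -m crank '{"xyz":[[-0.005,-0.16,0.015],[0,-0.16,0.012],[0,-0.16,0.012],[0,-0.16,0.012],[0,-0.16,0.012]],"spin":[1,1,1,1,1],"grip":[1,1,1,1,1]}' >/dev/null; python3 mon.py 1
```

```text
t 6.90 r 25.2 trav 0.980 yawoff -3.079 Ftan 6.0 Frad -0.0 Fz -1.9 z 82.7 zoff 37.2 q6 -1.95 gap 10.7
```

```bash
python3 -m crank '{"xyz":[[0,-0.15,0.014],[0,-0.15,0.012],[0,-0.15,0.012],[0,-0.15,0.012],[0,-0.15,0.012]],"spin":[1,1,1,1,1],"grip":[1,1,1,1,1]}' >/dev/null; python3 mon.py 1
python3 -m crank '{"xyz":[[0,-0.15,0.012],[0,-0.15,0.012],[0,-0.15,0.012],[0,-0.15,0.012],[0,-0.15,0.012]],"spin":[1,1,1,1,1],"grip":[1,1,1,1,1]}' >/dev/null; python3 mon.py 1
```

```text
t 7.53 r 25.6 trav 1.467 yawoff -3.044 Ftan 5.5 Frad -1.4 Fz -3.3 z 81.4 zoff 37.1 q6 -1.54 gap 10.8
t 8.15 r 25.8 trav 1.967 yawoff -2.997 Ftan 6.7 Frad -3.5 Fz -5.7 z 80.3 zoff 37.3 q6 -1.13 gap 11.2
```

```bash
python3 -m crank '{"xyz":[[0.02,-0.13,0.025],[0.015,-0.13,0.02],[0.01,-0.13,0.015],[0.01,-0.13,0.015]],"spin":[1,1,1,1],"grip":[1,1,1,1]}' >/dev/null; python3 mon.py 1
```

```text
t 8.65 r 25.6 trav 2.262 yawoff -3.064 Ftan 6.4 Frad -1.9 Fz -8.8 z 79.7 zoff 37.5 q6 -0.79 gap 11.0
```

```bash
python3 -m crank '{"xyz":[[0.015,-0.13,0.04],[0.01,-0.13,0.03]],"spin":[1,1],"grip":[1,1]}' >/dev/null; python3 mon.py 1
```

```text
t 8.90 r 25.8 trav 2.372 yawoff -3.135 Ftan 6.2 Frad -2.2 Fz -4.9 z 79.3 zoff 37.3 q6 -0.62 gap 11.0
```

```bash
for k in 1; do python3 -m crank '{"xyz":[[0.01,-0.13,0.02],[0.01,-0.13,0.02]],"spin":[0.7,0.7],"grip":[1,1]}' >/dev/null; python3 mon.py 1; done
```

```text
t 9.15 r 25.5 trav 2.482 yawoff 3.131 Ftan 6.7 Frad -2.4 Fz -7.9 z 79.3 zoff 37.6 q6 -0.50 gap 10.8
```

```bash
python3 -m crank '{"xyz":[[0.01,-0.13,0.02],[0.01,-0.13,0.02]],"spin":[0.6,0.6],"grip":[1,1]}' >/dev/null; python3 mon.py 1
```

```text
t 9.40 r 25.3 trav 2.586 yawoff 3.126 Ftan 7.0 Frad -1.5 Fz -9.6 z 79.2 zoff 37.7 q6 -0.40 gap 11.2
```

```bash
python3 -m crank '{"xyz":[[0.01,-0.13,0.02],[0.01,-0.13,0.02]],"spin":[0.6,0.6],"grip":[1,1]}' >/dev/null; python3 mon.py 1
```

```text
t 9.65 r 25.3 trav 2.682 yawoff 3.113 Ftan 6.7 Frad -0.6 Fz -9.7 z 79.0 zoff 37.8 q6 -0.29 gap 10.9
```

```bash
python3 -m crank '{"xyz":[[0.0,-0.13,0.05],[0.0,-0.13,0.04]],"spin":[0.7,0.6],"grip":[1,1]}' >/dev/null; python3 mon.py 1
```

```text
t 9.90 r 25.5 trav 2.731 yawoff 3.044 Ftan 6.0 Frad -1.9 Fz -3.4 z 78.6 zoff 37.5 q6 -0.18 gap 11.1
```

```bash
python3 -m crank '{"xyz":[[0.0,-0.13,0.04],[0.0,-0.13,0.03]],"spin":[0.6,0.6],"grip":[1,1]}' >/dev/null; python3 mon.py 1
```

```text
t 10.15 r 25.3 trav 2.778 yawoff 2.983 Ftan 7.3 Frad -0.3 Fz -8.7 z 78.7 zoff 37.7 q6 -0.08 gap 11.2
```

```bash
python3 -m crank '{"xyz":[[-0.01,-0.13,0.03]],"spin":[0],"grip":[1]}' >/dev/null; python3 mon.py 1;python3 -m crank '{"xyz":[[-0.01,-0.13,0.03]],"spin":[0],"grip":[1]}' >/dev/null; python3 mon.py 1
```

```text
t 10.28 r 25.3 trav 2.811 yawoff 3.016 Ftan 7.3 Frad -0.9 Fz -8.2 z 78.7 zoff 37.7 q6 -0.08 gap 10.9
t 10.40 r 25.3 trav 2.847 yawoff 3.052 Ftan 6.9 Frad -1.1 Fz -7.6 z 78.5 zoff 37.7 q6 -0.08 gap 10.9
```

```bash
python3 -m crank '{"xyz":[[-0.01,-0.145,0.04],[0,-0.145,0.03]],"spin":[0.3,0.5],"grip":[1,1]}' >/dev/null; python3 mon.py 1
```

```text
t 10.65 r 25.3 trav 2.931 yawoff 3.063 Ftan 7.3 Frad -0.4 Fz -7.0 z 78.3 zoff 37.7 q6 -0.01 gap 11.0
```

```bash
python3 -m crank '{"xyz":[[0,-0.145,0.04],[0,-0.145,0.04]],"spin":[0.5,0.5],"grip":[1,1]}' >/dev/null; python3 mon.py 1
```

```text
t 10.90 r 25.0 trav 2.992 yawoff 3.036 Ftan 6.2 Frad 1.8 Fz -4.2 z 78.3 zoff 37.8 q6 0.08 gap 11.1
```

```bash
python3 -m crank '{"xyz":[[0,-0.145,0.04],[0,-0.145,0.04]],"spin":[0.5,0.5],"grip":[1,1]}' >/dev/null; python3 mon.py 1
```

```text
t 11.15 r 24.9 trav 3.051 yawoff 3.005 Ftan 7.1 Frad 4.6 Fz -4.3 z 78.2 zoff 37.9 q6 0.18 gap 10.9
```

```bash
python3 - <<'E'
from h import *
from scipy.optimize import least_squares
L=np.loadtxt('log1.txt')[3:]; v=np.load('v.npy'); c=model(v)[0][0]
f=least_squares(lambda q:np.hypot(L[:,0]-q[0],L[:,1]-q[1])-.026,c); print(c,f.x,(f.x-c)*1e3,np.round(f.fun*1e3,2))
f=least_squares(lambda q:np.hypot(L[:,0]-q[0],L[:,1]-q[1])-q[2],[*c,.026]); print(f.x,np.round(f.fun*1e3,2))
E
python3 -m crank '{"xyz":[[-0.03,-0.145,0.03],[-0.02,-0.145,0.03]],"spin":[0.2,0.3],"grip":[1,1]}' >/dev/null; python3 mon.py 1
```

```text
[ 0.43349756 -0.00233077] [ 0.43290293 -0.00175444] [-0.59463067  0.57632319] [-1.39 -0.88 -0.16  0.42  0.61  0.29  0.44  0.1  -0.1  -0.19 -0.05 -0.26
 -0.27 -0.3  -0.36 -0.7  -0.87]
[ 0.43417249 -0.00308706  0.02470621] [ 0.1  -0.03 -0.11 -0.02  0.09 -0.07  0.18 -0.04 -0.12 -0.08  0.14 -0.01
  0.03  0.07  0.13 -0.1  -0.16]
t 11.40 r 25.1 trav 3.150 yawoff 3.059 Ftan 6.0 Frad -0.0 Fz -6.9 z 77.9 zoff 37.9 q6 0.22 gap 11.0
```

```bash
python3 -m crank '{"xyz":[[-0.01,-0.145,0.03],[-0.01,-0.145,0.03]],"spin":[0.5,0.5],"grip":[1,1]}' >/dev/null; python3 mon.py 1
```

```text
t 11.65 r 24.8 trav 3.248 yawoff 3.068 Ftan 6.6 Frad 2.9 Fz -4.5 z 77.8 zoff 38.0 q6 0.32 gap 10.8
```

```bash
python3 -m crank '{"xyz":[[-0.015,-0.145,0.03],[-0.015,-0.145,0.03]],"spin":[0.5,0.5],"grip":[1,1]}' >/dev/null; python3 mon.py 1
```

```text
t 11.90 r 24.8 trav 3.360 yawoff 3.090 Ftan 6.4 Frad 1.5 Fz -4.8 z 77.5 zoff 38.0 q6 0.41 gap 10.9
```

```bash
python3 -m crank '{"xyz":[[-0.02,-0.145,0.03],[-0.02,-0.145,0.03]],"spin":[0.5,0.5],"grip":[1,1]}' >/dev/null; python3 mon.py 1
```

```text
t 12.15 r 24.9 trav 3.489 yawoff 3.129 Ftan 6.9 Frad 1.9 Fz -3.5 z 77.1 zoff 37.9 q6 0.51 gap 11.0
```

```bash
python3 -m crank '{"xyz":[[-0.02,-0.13,0.03],[-0.02,-0.13,0.03]],"spin":[0.7,0.7],"grip":[1,1]}' >/dev/null; python3 mon.py 1
```

```text
t 12.40 r 24.8 trav 3.587 yawoff 3.103 Ftan 7.3 Frad 3.4 Fz -3.5 z 77.0 zoff 38.0 q6 0.65 gap 10.8
```

```bash
python3 -m crank '{"xyz":[[-0.02,-0.13,0.03],[-0.02,-0.13,0.03]],"spin":[0.6,0.6],"grip":[1,1]}' >/dev/null; python3 mon.py 1
```

```text
t 12.65 r 24.6 trav 3.683 yawoff 3.091 Ftan 8.4 Frad 4.8 Fz -2.4 z 76.9 zoff 38.1 q6 0.77 gap 11.1
```

```bash
python3 -m crank '{"xyz":[[-0.02,-0.13,0.03],[-0.02,-0.13,0.03]],"spin":[0.6,0.6],"grip":[1,1]}' >/dev/null; python3 mon.py 1
```

```text
t 12.90 r 24.4 trav 3.777 yawoff 3.079 Ftan 10.2 Frad 6.1 Fz -1.2 z 76.7 zoff 38.2 q6 0.89 gap 10.8
```

```bash
python3 -m crank '{"xyz":[[-0.06,-0.10,0.02]],"spin":[0.3],"grip":[1]}' >/dev/null; python3 mon.py 1
```

```text
t 13.03 r 24.7 trav 3.788 yawoff 3.063 Ftan 9.9 Frad -0.9 Fz -9.3 z 76.8 zoff 38.4 q6 0.92 gap 10.7
```

```bash
python3 -m crank '{"xyz":[[-0.02,-0.11,0.04]],"spin":[0.2],"grip":[1]}' >/dev/null; python3 mon.py 1
```

```text
t 13.15 r 24.3 trav 3.808 yawoff 3.067 Ftan 10.3 Frad 4.5 Fz 1.8 z 76.6 zoff 38.2 q6 0.94 gap 11.3
```

```bash
python3 -m crank '{"xyz":[[-0.045,-0.12,0.02]],"spin":[0.2],"grip":[1]}' >/dev/null; python3 mon.py 1
```

```text
t 13.28 r 24.4 trav 3.839 yawoff 3.080 Ftan 11.1 Frad 1.7 Fz -6.3 z 76.7 zoff 38.4 q6 0.97 gap 11.2
```

```bash
python3 -m crank '{"xyz":[[-0.035,-0.12,0.03]],"spin":[0.3],"grip":[1]}' >/dev/null; python3 mon.py 1; python3 -m crank '{"xyz":[[0,0,0]],"spin":[0],"grip":[1]}' >/dev/null; python3 mon.py 1
```

```text
t 13.40 r 24.3 trav 3.869 yawoff 3.085 Ftan 12.4 Frad 5.0 Fz -1.5 z 76.6 zoff 38.3 q6 1.00 gap 11.2
t 13.53 r 24.4 trav 3.844 yawoff 3.060 Ftan 2.5 Frad -1.5 Fz -11.2 z 76.8 zoff 38.5 q6 1.00 gap 11.1
```

```bash
python3 -m crank '{"xyz":[[0,0,0.03],[0,0,0],[0,0,-0.9],[0,0,-1],[0,0,-0.9]],"spin":[0,0,0,-1,-1],"grip":[1,0.5,0.5,0.5,0.5]}'
python3 - <<'E'
from h import *
rows([.545,-.0913,.16],1.76,8,m=16,dyaw=None)
E
```

```text
clock: 14.15
tool_pos: [0.3989, -0.007, 0.1472]
tool_rot: [3.024, 0.599, 0.231]
ft_force: [0.1, -0.2, 0.0]
finger_gap: 0.0428
total spin units -15.63 q6 end -0.53 (+dq1)
[0.51, 0.67, -0.06],  spin -1.0
[0.45, 0.71, -0.06],  spin -1.0
[0.39, 0.75, -0.06],  spin -1.0
[0.32, 0.78, -0.06],  spin -1.0
[0.25, 0.81, -0.06],  spin -1.0
[0.18, 0.82, -0.06],  spin -1.0
[0.11, 0.84, -0.06],  spin -1.0
[0.03, 0.84, -0.06],  spin -1.0
```

```bash
python3 - <<'E'
from h import *
s=bot.state(); M=R.from_rotvec(s['tool_rot']).as_matrix(); print(np.round(M,3)); print(s['tool_pos'],s['qpos'])
E
```

```text
[[ 0.914  0.375  0.156]
 [ 0.383 -0.924 -0.021]
 [ 0.137  0.079 -0.988]]
[ 0.39894418 -0.00695395  0.14721366] [-0.32603256 -0.00912721  2.12683871  0.03999621  0.86906941  0.83031546]
```

```bash
cat >> h.py <<'E'
def rows(target,yawt,n,m=5,dyaw=None,s=None):
    s=s or bot.state(); y=yaw(s); d=(np.array(target)-s['tool_pos']); M=R.from_rotvec(s['tool_rot']).as_matrix()
    D=wrap(yawt-y) if dyaw is None else dyaw
    u=0; print('zaxis',np.round(M[:,2],3),'total spin units',round(-D/np.radians(5),2),'q6 end',round(s['qpos'][5]-D,2),'(+dq1)')
    for k in range(min(m,n)):
        A=R.from_rotvec(M[:,2]*(-u)).as_matrix()@M
        print(np.round(A.T@d/n/.025,2).tolist(),end=', ')
        sp=np.clip(-(D-u)/np.radians(5),-1,1); u-=sp*np.radians(5); print(' spin',round(sp,2))
E
sed -i 's/^print(f"t /Z=R.from_rotvec(s["tool_rot"]).as_matrix()[:,2]\nprint("tilt %.3f %.3f"%(Z[0],Z[1]),f"t /' mon.py
python3 - <<'E'
from h import *
rows([.545,-.0913,.155],1.76,8,m=16)
E
```

```text
zaxis [ 0.156 -0.021 -0.988] total spin units -15.63 q6 end -0.53 (+dq1)
[0.51, 0.67, 0.08],  spin -1.0
[0.45, 0.71, 0.08],  spin -1.0
[0.39, 0.75, 0.08],  spin -1.0
[0.32, 0.78, 0.08],  spin -1.0
[0.25, 0.8, 0.08],  spin -1.0
[0.18, 0.82, 0.08],  spin -1.0
[0.11, 0.83, 0.08],  spin -1.0
[0.04, 0.84, 0.08],  spin -1.0
```

```bash
python3 -m crank '{"xyz":[[0.51,0.67,0.08],[0.45,0.71,0.08],[0.39,0.75,0.08],[0.32,0.78,0.08],[0.25,0.80,0.08]],"spin":[-1,-1,-1,-1,-1],"grip":[0.5,0.5,0.5,0.5,0.5]}'
python3 - <<'E'
from h import *
rows([.545,-.0913,.15],1.76,10,m=16)
E
```

```text
clock: 14.78
tool_pos: [0.4946, -0.0588, 0.158]
tool_rot: [2.778, 1.25, 0.219]
ft_force: [-0.3, 0.1, 0.1]
finger_gap: 0.0428
zaxis [ 0.166 -0.021 -0.986] total spin units -10.4 q6 end -0.58 (+dq1)
[0.03, 0.23, 0.07],  spin -1.0
[0.01, 0.23, 0.07],  spin -1.0
[-0.01, 0.23, 0.07],  spin -1.0
[-0.03, 0.23, 0.07],  spin -1.0
[-0.05, 0.23, 0.07],  spin -1.0
[-0.07, 0.22, 0.07],  spin -1.0
[-0.09, 0.22, 0.07],  spin -1.0
[-0.11, 0.21, 0.07],  spin -1.0
[-0.12, 0.2, 0.07],  spin -1.0
[-0.14, 0.19, 0.07],  spin -1.0
```

```bash
python3 -m crank '{"xyz":[[0.03,0.46,0.12],[0.01,0.46,0.12],[-0.02,0.46,0.12],[-0.06,0.46,0.12],[-0.10,0.4,0.12]],"spin":[-1,-1,-1,-1,-1],"grip":[0.5,0.5,0.5,0.5,0.5]}'
python3 - <<'E'
from h import *
rows([.545,-.0913,.14],1.76,5,m=16)
E
```

```text
clock: 15.4
tool_pos: [0.5467, -0.0912, 0.1534]
tool_rot: [2.402, 1.824, 0.188]
ft_force: [0.8, -0.6, -0.5]
finger_gap: 0.0425
zaxis [ 0.171 -0.021 -0.985] total spin units -5.26 q6 end -0.61 (+dq1)
[-0.01, -0.03, 0.1],  spin -1.0
[-0.0, -0.03, 0.1],  spin -1.0
[-0.0, -0.03, 0.1],  spin -1.0
[0.0, -0.03, 0.1],  spin -1.0
[0.0, -0.03, 0.1],  spin -1.0
```

```bash
python3 -m crank '{"xyz":[[0,-0.02,0.1],[0,-0.02,0.1],[0,-0.02,0.1],[0,-0.02,0.1],[0,-0.02,0.1]],"spin":[-1,-1,-1,-1,-1],"grip":[0.5,0.5,0.5,0.5,0.5]}'
python3 - <<'E'
from h import *
rows([.545,-.0913,.0845],1.76,3,m=16)
im=bot.capture('wrist'); cv2.imwrite('pics/w3.png',im)
E
```

```text
clock: 16.02
tool_pos: [0.5487, -0.0901, 0.142]
tool_rot: [1.915, 2.297, 0.146]
ft_force: [0.2, -1.2, -0.4]
finger_gap: 0.0426
zaxis [ 0.175 -0.02  -0.984] total spin units -0.14 q6 end -0.62 (+dq1)
[0.03, -0.18, 0.75],  spin -0.14
[0.03, -0.18, 0.75],  spin -0.0
[0.03, -0.18, 0.75],  spin -0.0
```

View pics/w3.png

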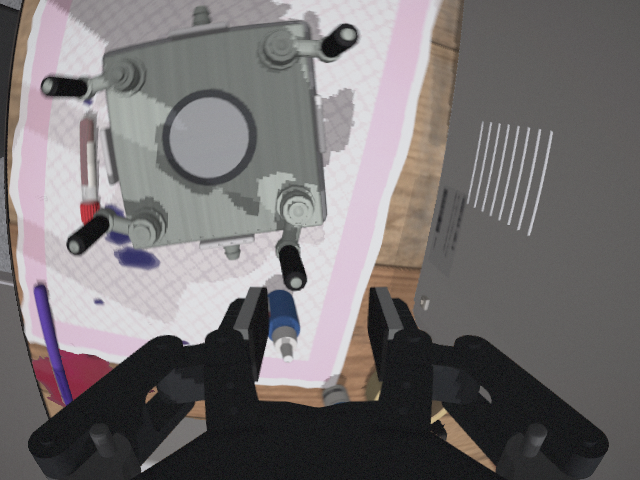

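```bash
python3 -m crank '{"xyz":[[0.03,-0.18,0.75],[0.03,-0.18,0.75],[0.03,-0.18,0.75]],"spin":[-0.1,0,0],"grip":[0.5,0.5,0.5]}'
python3 - <<'E'
from h import *
rows([.545,-.0913,.0845],1.76,1,m=16)
im=bot.capture('wrist'); cv2.imwrite('pics/w4.png',im[150:400])
E
```

```text
clock: 16.45
tool_pos: [0.5475, -0.0913, 0.0855]
tool_rot: [1.9, 2.301, 0.149]
ft_force: [1.0, -0.2, -0.5]
finger_gap: 0.0428
zaxis [ 0.181 -0.021 -0.983] total spin units -0.04 q6 end -0.64 (+dq1)
[0.02, -0.1, 0.02],  spin -0.04
```

View pics/w4.png

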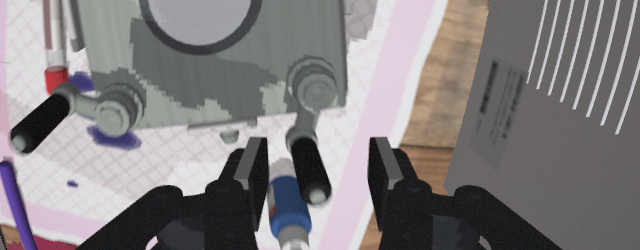

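```bash
python3 -m crank '{"xyz":[[0.02,-0.1,0.02],[0,0,0],[0,0,0],[0,0,0]],"spin":[0,0,0,0],"grip":[0.8,1,1,1]}' 40; python3 mon.py 3; python3 -m crank '{"xyz":[[0,0,0],[0,0,0]],"spin":[0,0],"grip":[1,1]}' >/dev/null; python3 mon.py 3
```

```text
clock: 17.0
tool_pos: [0.5427, -0.0901, 0.0824]
tool_rot: [1.904, 2.306, 0.146]
ft_force: [2.7, -0.2, -6.6]
finger_gap: 0.0124
tilt 0.175 -0.019 t 17.00 r 25.0 trav 0.095 yawoff -2.854 Ftan 2.7 Frad -0.1 Fz -6.6 z 82.4 zoff 37.8 q6 -0.64 gap 12.4
tilt 0.175 -0.019 t 17.25 r 25.0 trav 0.092 yawoff -2.857 Ftan 2.5 Frad -0.2 Fz -4.0 z 82.4 zoff 37.7 q6 -0.64 gap 12.6
```

```bash
cat > drive.py <<'E'
# usage: drive.py nut step_mm rad_mm dz_mm dphi n spin
from h import *
import sys,os
i=int(sys.argv[1])-1; step,rad,dz,dphi=[float(a) for a in sys.argv[2:6]]; n=int(sys.argv[6]); sp=float(sys.argv[7])
v=np.load('v.npy'); c=model(v)[0][i]
s=bot.state(); p=s['tool_pos']; M=R.from_rotvec(s['tool_rot']).as_matrix(); d=p[:2]-c; ph=np.arctan2(d[1],d[0])
for k in range(n):
    f=ph-(k+.5)*dphi
    w=np.array([step*np.sin(f)+rad*np.cos(f),-step*np.cos(f)+rad*np.sin(f),-2.5*dphi+(dz if k==0 else 0)])
    A=R.from_rotvec(M[:,2]*k*sp*np.radians(5)).as_matrix()@M
    print(np.round(A.T@w/25,3).tolist(),end=',')
print()
E
python3 drive.py 3 4 0 -0.5 0.07 4 0.8
```

```text
[0.052, -0.154, -0.002],[0.051, -0.15, -0.021],[0.051, -0.15, -0.021],[0.051, -0.15, -0.02],
```

```bash
python3 -m crank '{"xyz":[[0.05,-0.15,0],[0.05,-0.15,-0.02],[0.05,-0.15,-0.02],[0.05,-0.15,-0.02]],"spin":[0.8,0.8,0.8,0.8],"grip":[1,1,1,1]}' >/dev/null; python3 mon.py 3; python3 drive.py 3 4 0 -0.1 0.08 5 1
```

```text
tilt 0.184 -0.019 t 17.75 r 25.0 trav 0.549 yawoff -2.686 Ftan 7.3 Frad -6.3 Fz -12.7 z 81.3 zoff 37.8 q6 -0.36 gap 12.5
[0.076, -0.141, -0.014],[0.075, -0.14, -0.017],[0.074, -0.141, -0.016],[0.073, -0.142, -0.014],[0.072, -0.142, -0.013],
```

```bash
python3 drive.py 3 3.3 -0.6 -0.8 0.08 5 1
```

```text
[0.084, -0.11, 0.02],[0.083, -0.105, -0.01],[0.082, -0.106, -0.009],[0.082, -0.107, -0.007],[0.081, -0.107, -0.006],
```

```bash
python3 -m crank '{"xyz":[[0.085,-0.11,0.02],[0.08,-0.105,0.0],[0.08,-0.105,-0.005],[0.08,-0.105,-0.005],[0.08,-0.105,0]],"spin":[1,1,1,1,1],"grip":[1,1,1,1,1]}' >/dev/null; python3 mon.py 3; python3 drive.py 3 3.5 -1.5 -0.5 0.08 5 1
```

```text
tilt 0.193 -0.029 t 18.38 r 23.4 trav 0.900 yawoff -2.780 Ftan 6.3 Frad 1.1 Fz -3.2 z 80.6 zoff 38.0 q6 0.11 gap 12.2
[0.108, -0.11, 0.017],[0.108, -0.108, -0.001],[0.107, -0.109, 0.002],[0.106, -0.109, 0.004],[0.105, -0.11, 0.006],
```

```bash
python3 -m crank '{"xyz":[[0.10,-0.11,0.015],[0.10,-0.11,0],[0.10,-0.11,0],[0.10,-0.11,0.005]],"spin":[1,1,1,1],"grip":[1,1,1,1]}' 80 >/dev/null; python3 mon.py 3; python3 drive.py 3 3.5 -1.5 -0.5 0.08 5 1
```

```text
tilt 0.188 -0.035 t 18.88 r 23.0 trav 1.350 yawoff -2.690 Ftan 6.6 Frad 2.1 Fz -4.9 z 79.7 zoff 38.2 q6 0.51 gap 10.0
[0.114, -0.1, 0.029],[0.116, -0.098, 0.011],[0.115, -0.099, 0.014],[0.114, -0.1, 0.016],[0.113, -0.101, 0.018],
```

```bash
python3 drive.py 3 2.7 -3 -0.5 0.07 5 1
```

```text
[0.152, -0.046, 0.041],[0.153, -0.045, 0.023],[0.152, -0.048, 0.025],[0.151, -0.051, 0.026],[0.15, -0.053, 0.028],
```

```bash
python3 -m crank '{"xyz":[[0.15,-0.05,0.04],[0.15,-0.05,0.02],[0.15,-0.05,0.025],[0.15,-0.05,0.025]],"spin":[1,1,1,1],"grip":[1,1,1,1]}' >/dev/null; python3 mon.py 3; python3 drive.py 3 2.7 -3 -0.5 0.07 5 1
```

```text
tilt 0.171 -0.035 t 19.38 r 21.2 trav 1.833 yawoff -2.572 Ftan 6.0 Frad 7.3 Fz 5.4 z 78.5 zoff 38.2 q6 0.91 gap 9.8
[0.154, -0.025, 0.049],[0.157, -0.026, 0.031],[0.156, -0.028, 0.032],[0.155, -0.031, 0.033],[0.155, -0.033, 0.033],
```

```bash
cat > hp.py <<'E'
from h import *
def handle(s,c):
    M=R.from_rotvec(s['tool_rot']).as_matrix(); g=s['tool_pos']-.005*M[:,2]; x=M[:2,0]
    d=g[:2]-c; b=d@x; xx=x@x; disc=b*b-xx*(d@d-.026**2)
    if disc<0: a=-b/xx
    else:
        a=min([(-b+np.sqrt(disc))/xx,(-b-np.sqrt(disc))/xx],key=abs)
    hp=g[:2]+a*x; return hp,a
E
python3 - <<'E'
t=open('mon.py').read()
t=t.replace("d=p[:2]-c; r=","from hp import handle\nH,a=handle(s,c); d=H-c; r=").replace('r {r*1e3:.1f}','a {a*1e3:.1f}')
open('mon.py','w').write(t)
t=open('drive.py').read()
t=t.replace("d=p[:2]-c; ph","from hp import handle\nd=handle(s,c)[0]-c; ph")
open('drive.py','w').write(t)
E
python3 mon.py 3; python3 drive.py 3 2.2 0 0 0.06 4 1
```

```text
tilt 0.171 -0.035 t 19.38 a -4.5 trav 1.737 yawoff -2.668 Ftan 5.2 Frad 7.9 Fz 5.4 z 78.5 zoff 38.0 q6 0.91 gap 9.8
[0.041, -0.078, 0.006],[0.039, -0.079, 0.007],[0.037, -0.08, 0.008],[0.034, -0.081, 0.009],
```

```bash
python3 -m crank '{"xyz":[[0.04,-0.08,0.0],[0.03,-0.085,0.005],[0.03,-0.085,0.008],[0.02,-0.085,0.008]],"spin":[1,1,1,1],"grip":[1,1,1,1]}' >/dev/null; python3 mon.py 3; python3 drive.py 3 3 1 0 0.06 4 1
```

```text
tilt 0.171 -0.041 t 19.88 a -4.6 trav 1.959 yawoff -2.813 Ftan 6.7 Frad -2.6 Fz -4.0 z 78.2 zoff 38.2 q6 1.30 gap 10.0
[0.004, -0.127, 0.003],[-0.0, -0.127, 0.004],[-0.004, -0.126, 0.006],[-0.007, -0.126, 0.007],
```

```bash
python3 -m crank '{"xyz":[[0.03,-0.12,0.015],[0.03,-0.12,0.01],[0.025,-0.12,0.01],[0.02,-0.12,0.01]],"spin":[1,1,1,1],"grip":[1,1,1,1]}' 50 >/dev/null; python3 mon.py 3; python3 drive.py 3 3 0 -0.3 0.05 3 .8
```

```text
tilt 0.169 -0.049 t 20.38 a -5.2 trav 2.281 yawoff -2.856 Ftan 6.8 Frad -4.2 Fz -6.0 z 77.6 zoff 38.4 q6 1.69 gap 9.8
[0.033, -0.114, 0.026],[0.033, -0.115, 0.015],[0.031, -0.115, 0.016],
```

```bash
python3 -m crank '{"xyz":[[0,0,0],[-0.2,0,0.03],[0,0,0],[0,0,0]],"spin":[0,0,0,0],"grip":[0.78,0.78,1,1]}' 40 >/dev/null; python3 mon.py 3; python3 drive.py 3 3 0 -0.3 0.05 3 .8
```

```text
tilt 0.172 -0.050 t 20.88 a -0.8 trav 2.281 yawoff -2.855 Ftan 0.7 Frad -2.1 Fz -3.0 z 77.2 zoff 38.0 q6 1.69 gap 10.8
[0.033, -0.114, 0.026],[0.033, -0.114, 0.015],[0.031, -0.115, 0.016],
```

```bash
python3 -m crank '{"xyz":[[0.033,-0.12,0.02],[0.033,-0.12,0.015]],"spin":[0.8,0.8],"grip":[1,1]}' >/dev/null; python3 mon.py 3; python3 drive.py 3 3 0 -0.2 0.05 2 .8
```

```text
tilt 0.170 -0.053 t 21.12 a -1.0 trav 2.455 yawoff -2.824 Ftan 6.1 Frad -2.8 Fz -0.1 z 76.8 zoff 38.0 q6 1.85 gap 10.7
[0.038, -0.112, 0.025],[0.037, -0.113, 0.018],
```

```bash
python3 drive.py 3 2.2 -0.2 -0.2 0.05 2 .8; python3 -m crank '{"xyz":[[0.033,-0.08,0.02],[0.033,-0.08,0.015]],"spin":[0.8,0.8],"grip":[1,1]}' >/dev/null; python3 mon.py 3; python3 drive.py 3 2 -.2 -0.1 0.03 2 .6
```

```text
[0.034, -0.079, 0.023],[0.034, -0.08, 0.016],
tilt 0.167 -0.055 t 21.38 a -1.3 trav 2.554 yawoff -2.868 Ftan 5.7 Frad -0.8 Fz 4.3 z 76.6 zoff 38.0 q6 2.00 gap 10.6
[0.029, -0.073, 0.017],[0.028, -0.074, 0.013],
```

```bash
python3 -m crank '{"xyz":[[0.029,-0.075,0.008],[0.028,-0.075,0.008]],"spin":[0.6,0.6],"grip":[1,1]}' >/dev/null; python3 mon.py 3; python3 drive.py 3 2 -.2 -0.1 0.03 2 .6
```

```text
tilt 0.162 -0.058 t 21.62 a -1.4 trav 2.621 yawoff -2.906 Ftan 6.1 Frad 0.1 Fz 2.5 z 76.5 zoff 38.2 q6 2.11 gap 10.6
[0.026, -0.074, 0.017],[0.025, -0.075, 0.013],
```

```bash
python3 -m crank '{"xyz":[[0.029,-0.075,0.01],[0.028,-0.075,0.01]],"spin":[0.6,0.6],"grip":[1,1]}' >/dev/null; python3 mon.py 3; python3 drive.py 3 2 -.2 -0.1 0.03 2 .6
```

```text
tilt 0.156 -0.059 t 21.88 a -1.4 trav 2.680 yawoff -2.953 Ftan 6.0 Frad -1.1 Fz 4.3 z 76.4 zoff 38.2 q6 2.23 gap 10.6
[0.023, -0.075, 0.017],[0.022, -0.076, 0.013],
```

```bash
python3 -m crank '{"xyz":[[0.025,-0.085,0.01],[0.023,-0.085,0.01]],"spin":[0.3,0.3],"grip":[1,1]}' >/dev/null; python3 mon.py 3
```

```text
tilt 0.151 -0.061 t 22.12 a -1.5 trav 2.747 yawoff -2.937 Ftan 6.1 Frad -0.8 Fz 4.2 z 76.3 zoff 38.2 q6 2.29 gap 10.7
```

```bash
python3 -m crank '{"xyz":[[0.025,-0.085,0.01],[0.023,-0.085,0.01]],"spin":[0.4,0.4],"grip":[1,1]}' >/dev/null; python3 mon.py 3; python3 drive.py 3 2.2 -.2 -0.1 0.03 2 .4
```

```text
tilt 0.145 -0.063 t 22.38 a -1.5 trav 2.809 yawoff -2.943 Ftan 6.3 Frad -1.3 Fz 4.2 z 76.2 zoff 38.3 q6 2.36 gap 10.9
[0.025, -0.083, 0.018],[0.025, -0.083, 0.014],
```

```bash
python3 -m crank '{"xyz":[[0.027,-0.095,0.013],[0.027,-0.095,0.012]],"spin":[0.3,0.4],"grip":[1,1]}' >/dev/null; python3 mon.py 3
```

```text
tilt 0.138 -0.065 t 22.62 a -1.6 trav 2.887 yawoff -2.925 Ftan 5.4 Frad -1.2 Fz 4.5 z 76.0 zoff 38.3 q6 2.43 gap 10.7
```

```bash
python3 -m crank '{"xyz":[[0.027,-0.095,0.013],[0.027,-0.095,0.012]],"spin":[0.4,0.4],"grip":[1,1]}' >/dev/null; python3 mon.py 3; python3 drive.py 3 2.2 -.2 -0.1 0.03 2 .4
```

```text
tilt 0.130 -0.066 t 22.88 a -1.1 trav 2.949 yawoff -2.931 Ftan 4.9 Frad 0.3 Fz 4.8 z 75.6 zoff 38.1 q6 2.51 gap 10.9
[0.027, -0.083, 0.018],[0.027, -0.083, 0.014],
```

```bash
python3 -m crank '{"xyz":[[0.03,-0.10,0.013],[0.03,-0.10,0.012],[0.03,-0.10,0.012]],"spin":[0.4,0.4,0.4],"grip":[1,1,1]}' >/dev/null; python3 mon.py 3
```

```text
tilt 0.119 -0.067 t 23.25 a -1.1 trav 3.062 yawoff -2.922 Ftan 5.5 Frad -0.6 Fz 6.1 z 75.4 zoff 38.1 q6 2.62 gap 11.1
```

```bash
python3 -m crank '{"xyz":[[0.03,-0.10,0.01],[0.03,-0.10,0.01],[0.03,-0.10,0.01]],"spin":[0.4,0.4,0.4],"grip":[1,1,1]}' >/dev/null; python3 mon.py 3; python3 drive.py 3 2.2 -.2 -0.1 0.03 2 .4
```

```text
tilt 0.106 -0.067 t 23.62 a -1.1 trav 3.149 yawoff -2.938 Ftan 5.0 Frad 0.1 Fz 5.3 z 75.1 zoff 38.1 q6 2.73 gap 11.1
[0.026, -0.083, 0.017],[0.026, -0.083, 0.013],
```

```bash
python3 -m crank '{"xyz":[[0.033,-0.11,0.01],[0.033,-0.11,0.01],[0.033,-0.11,0.01]],"spin":[0.3,0.3,0.3],"grip":[1,1,1]}' >/dev/null; python3 mon.py 3
```

```text
tilt 0.093 -0.066 t 24.00 a -0.7 trav 3.253 yawoff -2.912 Ftan 5.4 Frad -0.7 Fz 6.4 z 74.7 zoff 37.9 q6 2.81 gap 10.6
```

```bash
python3 -m crank '{"xyz":[[0.033,-0.11,0.005],[0.033,-0.11,0.005]],"spin":[0.4,0.4],"grip":[1,1]}' >/dev/null; python3 mon.py 3; python3 drive.py 3 2.2 -.2 -0.1 0.03 2 .4
```

```text
tilt 0.084 -0.065 t 24.25 a -0.8 trav 3.311 yawoff -2.923 Ftan 5.2 Frad 0.2 Fz 5.7 z 74.7 zoff 38.0 q6 2.88 gap 10.8
[0.028, -0.083, 0.016],[0.027, -0.083, 0.012],
```

```bash
python3 -m crank '{"xyz":[[0.033,-0.11,0.005],[0.033,-0.11,0.005]],"spin":[0.3,0.3],"grip":[1,1]}' >/dev/null; python3 mon.py 3
```

```text
tilt 0.074 -0.064 t 24.50 a -0.8 trav 3.355 yawoff -2.931 Ftan 6.5 Frad 0.8 Fz 6.2 z 74.5 zoff 37.9 q6 2.94 gap 10.7
```

```bash
python3 -m crank '{"xyz":[[0.033,-0.11,0.005],[0.033,-0.11,0.005]],"spin":[0.3,0.3],"grip":[1,1]}' >/dev/null; python3 mon.py 3; python3 drive.py 3 2.2 -.2 -0.1 0.03 2 .4
```

```text
tilt 0.064 -0.061 t 24.75 a -0.7 trav 3.399 yawoff -2.938 Ftan 6.4 Frad 2.3 Fz 4.8 z 74.3 zoff 37.9 q6 2.99 gap 10.9
[0.026, -0.083, 0.014],[0.026, -0.084, 0.01],
```

```bash
python3 -m crank '{"xyz":[[0.033,-0.11,0.008],[0.033,-0.11,0.005]],"spin":[0,0],"grip":[1,1]}' >/dev/null; python3 mon.py 3; python3 drive.py 3 2.8 -.2 -0.1 0.03 2 0
```

```text
tilt 0.055 -0.059 t 25.00 a -0.4 trav 3.440 yawoff -2.897 Ftan 6.4 Frad 0.1 Fz 6.8 z 74.2 zoff 37.9 q6 2.99 gap 10.7
[0.036, -0.105, 0.015],[0.039, -0.105, 0.011],
```

```bash
python3 -m crank '{"xyz":[[0.036,-0.11,0.005],[0.038,-0.11,0.005]],"spin":[0,0],"grip":[1,1]}' >/dev/null; python3 mon.py 3; python3 -m crank '{"xyz":[[0.036,-0.11,0.005]],"spin":[0],"grip":[1]}' >/dev/null; python3 mon.py 3;python3 drive.py 3 2.8 -.2 -0.1 0.03 2 0
```

```text
tilt 0.045 -0.056 t 25.25 a -0.5 trav 3.479 yawoff -2.855 Ftan 6.7 Frad -0.4 Fz 4.1 z 74.1 zoff 37.9 q6 2.98 gap 10.8
tilt 0.040 -0.055 t 25.38 a -0.4 trav 3.495 yawoff -2.839 Ftan 7.6 Frad -0.3 Fz 6.1 z 73.9 zoff 37.8 q6 2.98 gap 10.8
[0.042, -0.103, 0.014],[0.045, -0.102, 0.01],
```

```bash
python3 -m crank '{"xyz":[[0.042,-0.105,0.005]],"spin":[0],"grip":[1]}' >/dev/null; python3 mon.py 3; python3 -m crank '{"xyz":[[0.042,-0.11,0.005]],"spin":[0],"grip":[1]}' >/dev/null; python3 mon.py 3
```

```text
tilt 0.035 -0.053 t 25.50 a -0.5 trav 3.510 yawoff -2.823 Ftan 7.3 Frad 0.1 Fz 6.9 z 73.9 zoff 37.8 q6 2.98 gap 10.7
tilt 0.031 -0.052 t 25.62 a -0.4 trav 3.529 yawoff -2.803 Ftan 7.4 Frad -0.5 Fz 8.0 z 73.9 zoff 37.8 q6 2.98 gap 11.0
```

```bash
python3 -m crank '{"xyz":[[0.045,-0.12,0.0]],"spin":[0],"grip":[1]}' >/dev/null; python3 mon.py 3; python3 -m crank '{"xyz":[[0.045,-0.12,0.0]],"spin":[0],"grip":[1]}' >/dev/null; python3 mon.py 3
```

```text
tilt 0.025 -0.050 t 25.75 a -0.4 trav 3.552 yawoff -2.779 Ftan 8.2 Frad -0.3 Fz 7.0 z 73.9 zoff 37.9 q6 2.98 gap 10.7
tilt 0.020 -0.049 t 25.88 a -0.4 trav 3.570 yawoff -2.759 Ftan 7.8 Frad -0.5 Fz 5.9 z 73.8 zoff 37.9 q6 2.98 gap 10.9
```

```bash
python3 drive.py 3 3.3 -.1 0 0.02 1 0; python3 -m crank '{"xyz":[[0.055,-0.12,0.0]],"spin":[0],"grip":[1]}' >/dev/null; python3 mon.py 3; python3 -m crank '{"xyz":[[0.055,-0.12,0.0]],"spin":[0],"grip":[1]}' >/dev/null; python3 mon.py 3
```

```text
[0.054, -0.12, 0.007],
tilt 0.015 -0.047 t 26.00 a -0.4 trav 3.593 yawoff -2.736 Ftan 8.5 Frad 0.3 Fz 5.7 z 73.8 zoff 37.9 q6 2.97 gap 10.7
tilt 0.010 -0.045 t 26.12 a -0.4 trav 3.614 yawoff -2.714 Ftan 8.4 Frad 0.1 Fz 6.2 z 73.8 zoff 37.9 q6 2.97 gap 10.6
```

```bash
python3 -m crank '{"xyz":[[0.06,-0.125,0.005]],"spin":[0],"grip":[1]}' >/dev/null; python3 mon.py 3; python3 -m crank '{"xyz":[[0.06,-0.125,0.005]],"spin":[0],"grip":[1]}' >/dev/null; python3 mon.py 3
```

```text
tilt 0.005 -0.043 t 26.25 a -0.3 trav 3.641 yawoff -2.686 Ftan 9.0 Frad -0.1 Fz 7.3 z 73.7 zoff 37.9 q6 2.97 gap 11.0
tilt -0.000 -0.041 t 26.38 a -0.2 trav 3.669 yawoff -2.657 Ftan 9.2 Frad -0.3 Fz 8.0 z 73.7 zoff 37.9 q6 2.97 gap 10.6
```

```bash
python3 -m crank '{"xyz":[[0.068,-0.125,0.01]],"spin":[0],"grip":[1]}' >/dev/null; python3 mon.py 3; python3 -m crank '{"xyz":[[0.068,-0.13,0.01]],"spin":[0],"grip":[1]}' >/dev/null; python3 mon.py 3;python3 drive.py 3 3.5 -.1 0 0.02 1 0;
```

```text
tilt -0.005 -0.039 t 26.50 a -0.2 trav 3.701 yawoff -2.625 Ftan 8.9 Frad 0.2 Fz 8.9 z 73.6 zoff 38.0 q6 2.97 gap 11.0
tilt -0.011 -0.037 t 26.62 a -0.1 trav 3.732 yawoff -2.592 Ftan 8.0 Frad -1.1 Fz 5.7 z 73.5 zoff 37.9 q6 2.96 gap 11.2
[0.078, -0.117, 0.004],
```

```bash
python3 -m crank '{"xyz":[[0.076,-0.12,0.004]],"spin":[0],"grip":[1]}' >/dev/null; python3 mon.py 3; python3 -m crank '{"xyz":[[0.08,-0.12,0.004]],"spin":[0],"grip":[1]}' >/dev/null; python3 mon.py 3;python3 drive.py 3 3.5 -.1 0 0.02 1 0;
```

```text
tilt -0.016 -0.035 t 26.75 a -0.0 trav 3.754 yawoff -2.570 Ftan 9.4 Frad -0.3 Fz 7.0 z 73.4 zoff 37.9 q6 2.96 gap 10.4
tilt -0.021 -0.032 t 26.88 a 0.1 trav 3.778 yawoff -2.545 Ftan 9.7 Frad -0.5 Fz 8.6 z 73.4 zoff 37.9 q6 2.96 gap 10.9
[0.083, -0.113, 0.003],
```

```bash
python3 -m crank '{"xyz":[[0.086,-0.12,0.004]],"spin":[0],"grip":[1]}' >/dev/null; python3 mon.py 3; python3 -m crank '{"xyz":[[0.088,-0.12,0.004]],"spin":[0],"grip":[1]}' >/dev/null; python3 mon.py 3;python3 drive.py 3 3.5 -.1 0 0.02 1 0;
```

```text
tilt -0.026 -0.029 t 27.00 a 0.2 trav 3.796 yawoff -2.526 Ftan 10.5 Frad 0.4 Fz 8.6 z 73.3 zoff 37.9 q6 2.95 gap 10.4
tilt -0.031 -0.026 t 27.12 a 0.2 trav 3.814 yawoff -2.507 Ftan 11.4 Frad 0.6 Fz 8.3 z 73.2 zoff 37.9 q6 2.95 gap 10.8
[0.087, -0.11, 0.001],
```

```bash
python3 -m crank '{"xyz":[[0.088,-0.117,0.0]],"spin":[0],"grip":[1]}' >/dev/null; python3 mon.py 3
```

```text
tilt -0.037 -0.023 t 27.25 a 0.3 trav 3.825 yawoff -2.496 Ftan 10.2 Frad -0.8 Fz 7.4 z 73.3 zoff 37.9 q6 2.95 gap 11.0
```

```bash
python3 -m crank '{"xyz":[[0.092,-0.122,0.0]],"spin":[0],"grip":[1]}' >/dev/null; python3 mon.py 3
```

```text
tilt -0.042 -0.019 t 27.38 a 0.3 trav 3.840 yawoff -2.480 Ftan 11.6 Frad -0.1 Fz 7.9 z 73.2 zoff 37.9 q6 2.94 gap 10.9
```

```bash
python3 -m crank '{"xyz":[[0.094,-0.124,0.0]],"spin":[0],"grip":[1]}' >/dev/null; python3 mon.py 3
```

```text
tilt -0.048 -0.016 t 27.50 a 0.5 trav 3.858 yawoff -2.461 Ftan 11.5 Frad -1.0 Fz 7.8 z 73.2 zoff 37.9 q6 2.94 gap 10.9
```

```bash
python3 -m crank '{"xyz":[[0,0.02,0],[0,0,0],[0,0,-0.9],[0,0,-1],[0,0,-0.9]],"spin":[0,0,-1,-1,-1],"grip":[1,0.5,0.5,0.5,0.5]}' 30
python3 - <<'E'
from h import *
rows([.4322,-.0858,.15],1.98,35,m=6,dyaw=-np.radians(5)*-38)
s=bot.state();print(yaw(s),s['qpos'])
E
```

```text
clock: 28.12
tool_pos: [0.5652, -0.0435, 0.1432]
tool_rot: [2.426, -1.929, -0.045]
ft_force: [-0.2, 0.3, 0.2]
finger_gap: 0.0425
zaxis [-0.048 -0.015 -0.999] total spin units -38.0 q6 end -0.65 (+dq1)
[0.01, 0.16, 0.0],  spin -1.0
[-0.0, 0.16, 0.0],  spin -1.0
[-0.01, 0.16, 0.0],  spin -1.0
[-0.03, 0.16, 0.0],  spin -1.0
[-0.04, 0.15, 0.0],  spin -1.0
[-0.06, 0.15, 0.0],  spin -1.0
-1.343567864910697 [-0.2573912   0.4021861   1.59378881 -0.02861993  1.18891448  2.6683006 ]
```

```bash
python3 -m crank '{"xyz":[[0.03,0.65,0],[-0.02,0.65,0],[-0.07,0.65,0],[-0.12,0.64,0],[-0.18,0.63,0]],"spin":[-1,-1,-1,-1,-1],"grip":[0.5,0.5,0.5,0.5,0.5]}'>/dev/null
python3 -m crank '{"xyz":[[-0.24,0.6,0],[-0.28,0.58,0],[-0.33,0.56,0],[0,0,0],[0,0,0]],"spin":[-1,-1,-1,-1,-1],"grip":[0.5,0.5,0.5,0.5,0.5]}' >/dev/null
python3 -m crank '{"xyz":[[0,0,0],[0,0,0],[0,0,0],[0,0,0],[0,0,0]],"spin":[-1,-1,-1,-1,-1],"grip":[0.5,0.5,0.5,0.5,0.5]}'>/dev/null
python3 -m crank '{"xyz":[[0,0,0],[0,0,0],[0,0,0],[0,0,0],[0,0,0]],"spin":[-1,-1,-1,-1,-1],"grip":[0.5,0.5,0.5,0.5,0.5]}'
python3 - <<'E'
from h import *
rows([.4322,-.0858,.14],1.98,10,m=10)
s=bot.state();print(yaw(s),s['qpos'])
E
```

```text
clock: 30.62
tool_pos: [0.4517, -0.0905, 0.1572]
tool_rot: [3.037, 0.709, -0.029]
ft_force: [0.6, 0.2, 0.3]
finger_gap: 0.0427
zaxis [-0.013 -0.026 -1.   ] total spin units -17.44 q6 end -0.81 (+dq1)
[-0.06, -0.05, 0.07],  spin -1.0
[-0.06, -0.06, 0.07],  spin -1.0
[-0.05, -0.06, 0.07],  spin -1.0
[-0.04, -0.07, 0.07],  spin -1.0
[-0.04, -0.07, 0.07],  spin -1.0
[-0.03, -0.07, 0.07],  spin -1.0
[-0.03, -0.08, 0.07],  spin -1.0
[-0.02, -0.08, 0.07],  spin -1.0
[-0.01, -0.08, 0.07],  spin -1.0
[-0.01, -0.08, 0.07],  spin -1.0
0.4581618715514388 [-0.41843533  0.18735311  1.86167613 -0.03295793  1.09397196  0.7091399 ]
```

```bash

python3 -m crank '{"xyz":[[-0.06,-0.05,0.07],[-0.06,-0.06,0.07],[-0.05,-0.06,0.07],[-0.04,-0.07,0.07],[-0.04,-0.07,0.07]],"spin":[-1,-1,-1,-1,-1],"grip":[0.5,0.5,0.5,0.5,0.5]}'>/dev/null
python3 -m crank '{"xyz":[[-0.03,-0.07,0.07],[-0.03,-0.08,0.07],[-0.02,-0.08,0.07],[-0.01,-0.08,0.07],[-0.01,-0.08,0.07]],"spin":[-1,-1,-1,-1,-1],"grip":[0.5,0.5,0.5,0.5,0.5]}'
python3 - <<'E'
from h import *
rows([.4322,-.0858,.082],1.98,6,m=10)
im=bot.capture('wrist'); cv2.imwrite('pics/w5.png',im)
E
```

```text
clock: 31.88
tool_pos: [0.4381, -0.0898, 0.1424]
tool_rot: [2.423, 1.958, -0.028]
ft_force: [-0.5, -0.3, 0.0]
finger_gap: 0.0425
zaxis [ 0.002 -0.032 -0.999] total spin units -7.11 q6 end -0.82 (+dq1)
[0.03, -0.05, 0.4],  spin -1.0
[0.03, -0.04, 0.4],  spin -1.0
[0.04, -0.04, 0.4],  spin -1.0
[0.04, -0.04, 0.4],  spin -1.0
[0.04, -0.03, 0.4],  spin -1.0
[0.05, -0.03, 0.4],  spin -1.0
```

View pics/w5.png

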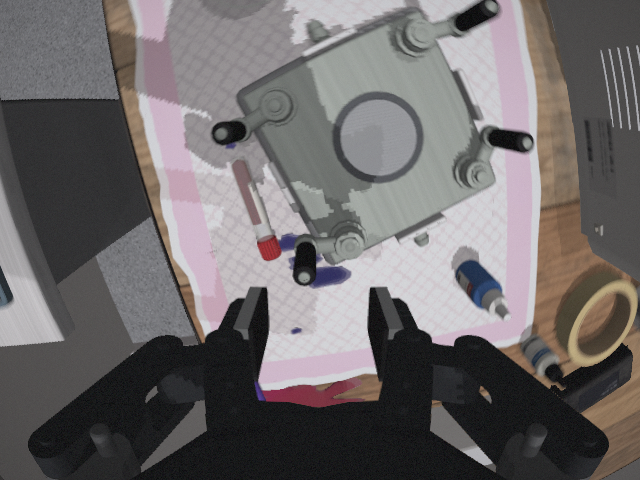

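```bash

python3 -m crank '{"xyz":[[0.03,-0.05,0.4],[0.03,-0.04,0.4],[0.04,-0.04,0.4],[0.04,-0.04,0.4],[0.04,-0.03,0.4]],"spin":[-1,-1,-1,-1,-1],"grip":[0.65,0.65,0.65,0.65,0.65]}'
python3 - <<'E'
from h import *
rows([.4322,-.0858,.084],1.9,1,m=10)
im=bot.capture('wrist'); cv2.imwrite('pics/w6.png',im[150:400])
E
```

```text
clock: 32.55
tool_pos: [0.4369, -0.0885, 0.093]
tool_rot: [1.928, 2.442, -0.033]
ft_force: [0.1, 0.9, -0.0]
finger_gap: 0.0295
zaxis [ 0.011 -0.035 -0.999] total spin units -1.09 q6 end -0.74 (+dq1)
[0.16, -0.16, 0.35],  spin -1.0
```

View pics/w6.png

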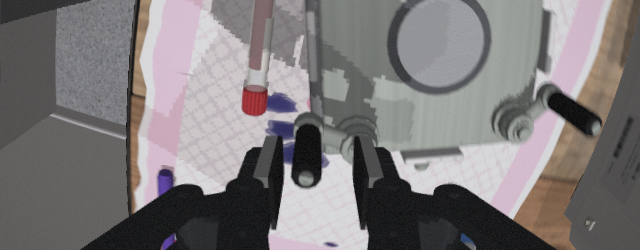

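```bash

python3 -m crank '{"xyz":[[0.16,-0.16,0.33],[0,0,0],[0,0,0],[0,0,0]],"spin":[-0.5,0,0,0],"grip":[0.7,1,1,1]}' 40
python3 mon.py 2; python3 drive.py 2 4 0 0 0.08 5 0
```

```text
clock: 33.1
tool_pos: [0.4316, -0.0857, 0.0837]
tool_rot: [1.88, 2.482, -0.035]
ft_force: [-0.7, 0.0, -5.5]
finger_gap: 0.0108
tilt 0.008 -0.034 t 33.10 a -1.8 trav -0.056 yawoff -1.204 Ftan 0.0 Frad 0.7 Fz -5.5 z 83.7 zoff 38.7 q6 -0.68 gap 10.8
[0.147, 0.063, 0.003],[0.142, 0.075, 0.003],[0.135, 0.086, 0.003],[0.128, 0.096, 0.003],[0.12, 0.106, 0.004],
```

```bash

python3 -m crank '{"xyz":[[0.14,0.063,0.01],[0.14,0.075,0.01],[0.13,0.086,0.005],[0.12,0.096,0.005]],"spin":[0,0,0,0],"grip":[1,1,1,1]}'>/dev/null
python3 mon.py 2; python3 drive.py 2 4 0 -.2 0.09 5 0
```

```text
tilt 0.007 -0.042 t 33.60 a -1.3 trav 0.424 yawoff -0.724 Ftan 5.4 Frad -2.3 Fz -7.0 z 82.5 zoff 38.7 q6 -0.64 gap 10.8
[0.101, 0.125, 0.012],[0.089, 0.133, 0.005],[0.077, 0.141, 0.005],[0.064, 0.147, 0.006],[0.051, 0.152, 0.006],
```

```bash

python3 -m crank '{"xyz":[[0.10,0.125,0.02],[0.085,0.133,0.01],[0.07,0.141,0.01],[0.055,0.147,0.01],[0.04,0.15,0.01]],"spin":[0,0,0,0,0.5],"grip":[1,1,1,1,1]}'>/dev/null
python3 mon.py 2; python3 drive.py 2 3.7 0 -.2 0.09 5 0.9
```

```text
tilt 0.001 -0.049 t 34.23 a -1.1 trav 1.042 yawoff -0.151 Ftan 5.5 Frad -3.9 Fz -2.5 z 80.7 zoff 38.5 q6 -0.55 gap 10.6
[0.016, 0.147, 0.015],[0.014, 0.147, 0.007],[0.013, 0.148, 0.008],[0.011, 0.148, 0.009],[0.009, 0.148, 0.009],
```

```bash

python3 -m crank '{"xyz":[[-0.01,0.147,0.015],[-0.01,0.147,0.01],[-0.01,0.147,0.01],[-0.01,0.147,0.01],[-0.01,0.147,0.01]],"spin":[1,1,1,1,1],"grip":[1,1,1,1,1]}'>/dev/null
python3 mon.py 2; python3 drive.py 2 3.7 0 -.2 0.09 5 0.9
```

```text
tilt -0.012 -0.046 t 34.85 a -0.9 trav 1.524 yawoff -0.122 Ftan 4.9 Frad -0.2 Fz 1.2 z 79.5 zoff 38.4 q6 -0.08 gap 10.8
[0.012, 0.148, 0.016],[0.01, 0.148, 0.009],[0.008, 0.148, 0.009],[0.007, 0.148, 0.01],[0.005, 0.148, 0.011],
```

```bash

python3 -m crank '{"xyz":[[0.005,0.15,0.009],[0.005,0.15,0.009],[0.005,0.15,0.009],[0.005,0.15,0.009],[0.005,0.15,0.009]],"spin":[1,1,1,1,1],"grip":[1,1,1,1,1]}'>/dev/null
python3 mon.py 2; python3 drive.py 2 3.3 0 -.2 0.07 4 0.9
```

```text
tilt -0.026 -0.041 t 35.48 a -1.1 trav 1.971 yawoff -0.129 Ftan 4.8 Frad -0.4 Fz 1.0 z 78.4 zoff 38.5 q6 0.37 gap 11.0
[0.013, 0.131, 0.015],[0.014, 0.131, 0.008],[0.015, 0.131, 0.008],[0.016, 0.131, 0.008],
```

```bash

python3 -m crank '{"xyz":[[0.013,0.14,0.009],[0.013,0.14,0.009],[0.013,0.14,0.009],[0.013,0.14,0.009]],"spin":[0.8,0.8,0.8,0.8],"grip":[1,1,1,1]}'>/dev/null
python3 mon.py 2; python3 drive.py 2 3 0 -.1 0.06 3 0.7
```

```text
tilt -0.036 -0.035 t 35.98 a -1.4 trav 2.279 yawoff -0.114 Ftan 4.5 Frad -1.3 Fz 1.7 z 77.6 zoff 38.5 q6 0.66 gap 10.7
[0.011, 0.119, 0.01],[0.01, 0.119, 0.007],[0.011, 0.119, 0.007],
```

```bash

python3 -m crank '{"xyz":[[0.008,0.125,0.007],[0.008,0.125,0.007],[0.008,0.125,0.007],[0.008,0.125,0.007]],"spin":[0.7,0.7,0.7,0.7],"grip":[1,1,1,1]}'>/dev/null
python3 mon.py 2; python3 drive.py 2 2.6 0 -.1 0.06 3 0.7
```

```text
tilt -0.042 -0.026 t 36.48 a -1.6 trav 2.529 yawoff -0.120 Ftan 6.2 Frad -0.5 Fz -0.8 z 77.1 zoff 38.5 q6 0.90 gap 10.8
[0.01, 0.103, 0.011],[0.01, 0.103, 0.007],[0.01, 0.103, 0.007],
```

```bash

python3 -m crank '{"xyz":[[0.008,0.11,0.007],[0.008,0.11,0.007]],"spin":[0.7,0.7],"grip":[1,1]}'>/dev/null
python3 mon.py 2; python3 drive.py 2 2.6 0 -.1 0.06 3 0.7
```

```text
tilt -0.044 -0.022 t 36.73 a -1.7 trav 2.625 yawoff -0.152 Ftan 5.1 Frad 0.2 Fz -0.4 z 76.9 zoff 38.6 q6 1.02 gap 10.7
[0.013, 0.103, 0.011],[0.013, 0.103, 0.007],[0.013, 0.103, 0.007],
```

```bash

python3 -m crank '{"xyz":[[0.012,0.115,0.008],[0.012,0.115,0.008],[0.012,0.115,0.008]],"spin":[0.5,0.5,0.5],"grip":[1,1,1]}'>/dev/null
python3 mon.py 2; python3 drive.py 2 2.9 0 -.1 0.05 3 0.6
```

```text
tilt -0.046 -0.015 t 37.10 a -2.0 trav 2.788 yawoff -0.128 Ftan 4.8 Frad -0.9 Fz -0.3 z 76.5 zoff 38.6 q6 1.14 gap 10.9
[0.012, 0.115, 0.01],[0.012, 0.115, 0.006],[0.013, 0.115, 0.006],
```

```bash

python3 -m crank '{"xyz":[[0.012,0.12,0.008],[0.012,0.12,0.008],[0.012,0.12,0.008]],"spin":[0.5,0.5,0.5],"grip":[1,1,1]}'>/dev/null
python3 mon.py 2; python3 drive.py 2 2.9 0 -.1 0.05 3 0.6
```

```text
tilt -0.047 -0.008 t 37.48 a -2.2 trav 2.962 yawoff -0.093 Ftan 5.6 Frad -1.3 Fz -1.1 z 76.1 zoff 38.6 q6 1.26 gap 10.5
[0.008, 0.116, 0.01],[0.008, 0.116, 0.006],[0.009, 0.116, 0.006],
```

```bash

python3 -m crank '{"xyz":[[0.006,0.12,0.008],[0.006,0.12,0.008]],"spin":[0.6,0.6],"grip":[1,1]}'>/dev/null
python3 mon.py 2
```

```text
tilt -0.047 -0.003 t 37.73 a -2.3 trav 3.078 yawoff -0.087 Ftan 5.1 Frad -1.3 Fz -1.6 z 75.9 zoff 38.7 q6 1.36 gap 11.1
```

```bash

python3 -m crank '{"xyz":[[0.006,0.12,0.008],[0.006,0.12,0.008]],"spin":[0.6,0.6],"grip":[1,1]}'>/dev/null
python3 mon.py 2
```

```text
tilt -0.046 0.002 t 37.98 a -2.5 trav 3.190 yawoff -0.086 Ftan 4.2 Frad -0.5 Fz -2.8 z 75.6 zoff 38.7 q6 1.46 gap 10.8
```

```bash

python3 -m crank '{"xyz":[[0.006,0.12,0.01],[0.006,0.12,0.01]],"spin":[0.7,0.7],"grip":[1,1]}'>/dev/null
python3 mon.py 2; python3 drive.py 2 2.9 0 -.1 0.05 3 0.6
```

```text
tilt -0.044 0.006 t 38.23 a -2.6 trav 3.302 yawoff -0.103 Ftan 4.7 Frad -0.5 Fz -1.7 z 75.3 zoff 38.7 q6 1.57 gap 11.0
[0.009, 0.116, 0.01],[0.01, 0.116, 0.006],[0.01, 0.116, 0.007],
```

```bash

python3 -m crank '{"xyz":[[0.006,0.12,0.01],[0.006,0.12,0.01]],"spin":[0.6,0.6],"grip":[1,1]}'>/dev/null
python3 mon.py 2
```

```text
tilt -0.041 0.010 t 38.48 a -2.7 trav 3.409 yawoff -0.106 Ftan 6.5 Frad -0.9 Fz -2.7 z 75.1 zoff 38.7 q6 1.67 gap 10.9
```

```bash

python3 -m crank '{"xyz":[[0.006,0.12,0.01],[0.006,0.12,0.01]],"spin":[0.6,0.6],"grip":[1,1]}'>/dev/null
python3 mon.py 2
```

```text
tilt -0.037 0.015 t 38.73 a -2.8 trav 3.499 yawoff -0.127 Ftan 6.5 Frad -1.3 Fz -2.8 z 75.0 zoff 38.8 q6 1.77 gap 10.7
```

```bash

python3 -m crank '{"xyz":[[0.006,0.12,0.01],[0.006,0.12,0.01]],"spin":[0.6,0.6],"grip":[1,1]}'>/dev/null
python3 mon.py 2; python3 drive.py 2 2.9 0 -.1 0.05 3 0.6
```

```text
tilt -0.032 0.020 t 38.98 a -2.9 trav 3.568 yawoff -0.170 Ftan 8.9 Frad -1.2 Fz -3.6 z 74.9 zoff 38.9 q6 1.87 gap 10.6
[0.017, 0.115, 0.009],[0.017, 0.115, 0.005],[0.017, 0.115, 0.006],
```

Rising; single rows now.

```bash

python3 -m crank '{"xyz":[[0.015,0.115,0.01]],"spin":[0],"grip":[1]}'>/dev/null
python3 mon.py 2
```

```text
tilt -0.029 0.023 t 39.10 a -3.0 trav 3.596 yawoff -0.144 Ftan 8.9 Frad -2.2 Fz -3.8 z 74.9 zoff 39.0 q6 1.86 gap 10.8
```

```bash

python3 -m crank '{"xyz":[[0.012,0.115,0.01]],"spin":[0],"grip":[1]}'>/dev/null
python3 mon.py 2
```

```text
tilt -0.026 0.025 t 39.23 a -3.0 trav 3.623 yawoff -0.119 Ftan 10.0 Frad -0.8 Fz -2.9 z 74.8 zoff 39.0 q6 1.86 gap 10.7
```

```bash

python3 -m crank '{"xyz":[[0.01,0.118,0.01]],"spin":[0],"grip":[1]}'>/dev/null
python3 mon.py 2
```

```text
tilt -0.023 0.028 t 39.35 a -3.0 trav 3.647 yawoff -0.095 Ftan 9.2 Frad -2.5 Fz -3.6 z 74.8 zoff 39.0 q6 1.85 gap 10.6
```

```bash

python3 -m crank '{"xyz":[[0.008,0.118,0.01]],"spin":[0],"grip":[1]}'>/dev/null
python3 mon.py 2
```

```text
tilt -0.020 0.031 t 39.48 a -3.0 trav 3.670 yawoff -0.074 Ftan 10.3 Frad -2.0 Fz -2.7 z 74.8 zoff 39.1 q6 1.85 gap 11.1
```

```bash

python3 -m crank '{"xyz":[[0.003,0.122,0.01]],"spin":[0],"grip":[1]}'>/dev/null
python3 mon.py 2
```

```text
tilt -0.017 0.034 t 39.60 a -3.0 trav 3.693 yawoff -0.053 Ftan 10.8 Frad -2.5 Fz -4.6 z 74.8 zoff 39.2 q6 1.84 gap 10.9
```

```bash

python3 -m crank '{"xyz":[[0.0,0.122,0.01]],"spin":[0],"grip":[1]}'>/dev/null
python3 mon.py 2
```

```text
tilt -0.013 0.036 t 39.73 a -2.9 trav 3.712 yawoff -0.036 Ftan 11.2 Frad -1.4 Fz -4.3 z 74.8 zoff 39.2 q6 1.84 gap 10.6
```

```bash

python3 -m crank '{"xyz":[[0.0,0.122,0.01]],"spin":[0],"grip":[1]}'>/dev/null
python3 mon.py 2
```

```text
tilt -0.009 0.039 t 39.85 a -3.0 trav 3.731 yawoff -0.018 Ftan 10.7 Frad -1.8 Fz -4.2 z 74.8 zoff 39.2 q6 1.83 gap 10.9
```

```bash

python3 -m crank '{"xyz":[[0.0,0.122,0.01]],"spin":[0],"grip":[1]}'>/dev/null
python3 mon.py 2
```

```text
tilt -0.006 0.042 t 39.98 a -3.0 trav 3.746 yawoff -0.004 Ftan 12.0 Frad -2.8 Fz -3.6 z 74.8 zoff 39.3 q6 1.83 gap 11.0
```

```bash
python3 -m crank '{"xyz":[[0,-0.02,0],[0,0,0],[0,0,-0.9],[0,0,-1],[0,0,-0.9]],"spin":[0,0,-1,-1,-1],"grip":[1,0.5,0.5,0.5,0.5]}' 30
python3 -m crank '{"xyz":[[0,0,0],[0,0,0],[0,0,0],[0,0,0],[0,0,0]],"spin":[-1,-1,-1,-1,-1],"grip":[0.5,0.5,0.5,0.5,0.5]}'>/dev/null
python3 -m crank '{"xyz":[[0,0,0],[0,0,0],[0,0,0],[0,0,0],[0,0,0]],"spin":[-1,-1,-1,-1,-1],"grip":[0.5,0.5,0.5,0.5,0.5]}'>/dev/null
python3 -m crank '{"xyz":[[0,0,0],[0,0,0],[0,0,0],[0,0,0],[0,0,0]],"spin":[-1,-1,-1,-1,-1],"grip":[0.5,0.5,0.5,0.5,0.5]}'
python3 - <<'E'
from h import *
rows([.5465,.026,.15],2.29,15,m=15)
s=bot.state();print(yaw(s),s['qpos'])
E
```

```text
clock: 40.6
tool_pos: [0.4811, -0.1124, 0.1469]
tool_rot: [-3.011, 0.753, 0.021]
ft_force: [0.2, -1.1, 0.3]
finger_gap: 0.0426
clock: 42.48
tool_pos: [0.4916, -0.122, 0.1603]
tool_rot: [-2.851, -1.3, -0.051]
ft_force: [-0.2, 0.1, 0.7]
finger_gap: 0.0429
zaxis [ 0.026  0.02  -0.999] total spin units -16.43 q6 end -1.22 (+dq1)
[0.39, -0.15, 0.04],  spin -1.0
[0.4, -0.11, 0.04],  spin -1.0
[0.41, -0.08, 0.04],  spin -1.0
[0.42, -0.04, 0.04],  spin -1.0
[0.42, -0.01, 0.04],  spin -1.0
[0.42, 0.03, 0.04],  spin -1.0
[0.41, 0.07, 0.04],  spin -1.0
[0.41, 0.1, 0.04],  spin -1.0
[0.4, 0.14, 0.04],  spin -1.0
[0.38, 0.17, 0.04],  spin -1.0
[0.37, 0.21, 0.04],  spin -1.0
[0.35, 0.24, 0.04],  spin -1.0
[0.33, 0.27, 0.04],  spin -1.0
[0.3, 0.29, 0.04],  spin -1.0
[0.27, 0.32, 0.04],  spin -1.0
0.8558512416468317 [-0.48446415  0.2456227   1.77596589  0.03357742  1.10610566  0.21575259]
```

```bash

python3 -m crank '{"xyz":[[0.39,-0.15,0.04],[0.40,-0.11,0.04],[0.41,-0.08,0.04],[0.42,-0.04,0.04],[0.42,-0.01,0.04]],"spin":[-1,-1,-1,-1,-1],"grip":[0.5,0.5,0.5,0.5,0.5]}'>/dev/null
python3 -m crank '{"xyz":[[0.42,0.03,0.04],[0.41,0.07,0.04],[0.41,0.1,0.04],[0.40,0.14,0.04],[0.38,0.17,0.04]],"spin":[-1,-1,-1,-1,-1],"grip":[0.5,0.5,0.5,0.5,0.5]}'>/dev/null
python3 - <<'E'
from h import *
rows([.5465,.026,.125],2.29,5,m=15)
E
```

```text
zaxis [ 0.045  0.01  -0.999] total spin units -6.17 q6 end -1.0 (+dq1)
[0.39, 0.16, 0.29],  spin -1.0
[0.38, 0.19, 0.29],  spin -1.0
[0.36, 0.22, 0.29],  spin -1.0
[0.34, 0.25, 0.29],  spin -1.0
[0.31, 0.28, 0.29],  spin -1.0
```

```bash

python3 -m crank '{"xyz":[[0.39,0.16,0.2],[0.38,0.19,0.2],[0.36,0.22,0.2],[0.34,0.25,0.2],[0.31,0.28,0.2]],"spin":[-1,-1,-1,-1,-1],"grip":[0.5,0.5,0.5,0.6,0.6]}'
python3 - <<'E'
from h import *
rows([.5465,.026,.086],2.29,3,m=15)
im=bot.capture('wrist'); cv2.imwrite('pics/w7.png',im)
E
```

```text
clock: 44.35
tool_pos: [0.5501, 0.0256, 0.1395]
tool_rot: [1.404, 2.758, 0.047]
ft_force: [0.7, -0.4, -0.2]
finger_gap: 0.0336
zaxis [ 0.055  0.006 -0.998] total spin units -1.04 q6 end -0.89 (+dq1)
[0.05, -0.07, 0.71],  spin -1.0
[0.06, -0.07, 0.71],  spin -0.04
[0.06, -0.07, 0.71],  spin -0.0
```

View pics/w7.png

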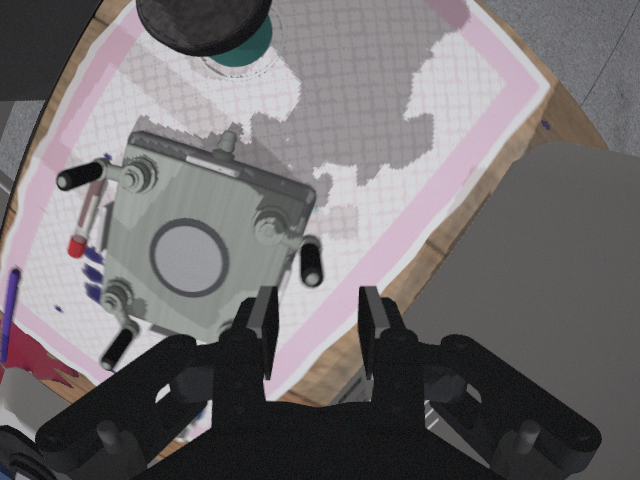

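```bash

python3 -m crank '{"xyz":[[0.05,-0.07,0.7],[0.06,-0.07,0.7],[0.06,-0.07,0.7]],"spin":[-1,0,0],"grip":[0.6,0.6,0.65]}'
python3 - <<'E'
from h import *
rows([.5465,.026,.086],2.29,1,m=15)
im=bot.capture('wrist'); cv2.imwrite('pics/w8.png',im[150:400])
E
```

```text
clock: 44.78
tool_pos: [0.5496, 0.0259, 0.0884]
tool_rot: [1.275, 2.81, 0.047]
ft_force: [0.5, 0.2, 0.3]
finger_gap: 0.0302
zaxis [ 0.063  0.005 -0.998] total spin units -0.01 q6 end -0.9 (+dq1)
[0.09, -0.1, 0.09],  spin -0.01
```

View pics/w8.png

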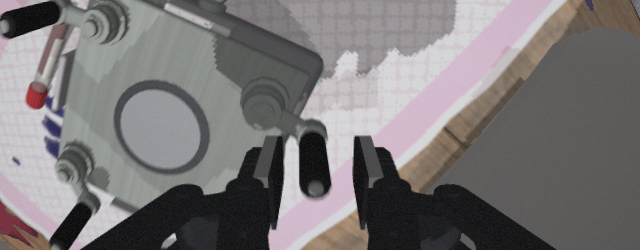

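```bash

python3 -m crank '{"xyz":[[0.09,-0.05,0.1],[0,0,0],[0,0,0],[0,0,0]],"spin":[0,0,0,0],"grip":[0.75,1,1,1]}' 40
python3 mon.py 4; python3 drive.py 4 3.7 0 -.2 0.09 5 0
```

```text
clock: 45.32
tool_pos: [0.5456, 0.0269, 0.0842]
tool_rot: [1.28, 2.813, 0.046]
ft_force: [0.9, 0.8, -5.5]
finger_gap: 0.0107
tilt 0.059 0.006 t 45.33 a -2.0 trav 0.023 yawoff 2.159 Ftan 0.7 Frad 1.0 Fz -5.5 z 84.2 zoff 37.3 q6 -0.89 gap 10.7
[-0.119, -0.089, 0.017],[-0.111, -0.098, 0.008],[-0.101, -0.108, 0.007],[-0.091, -0.117, 0.007],[-0.08, -0.124, 0.006],
```

```bash

python3 -m crank '{"xyz":[[-0.119,-0.089,0.02],[-0.11,-0.098,0.01],[-0.10,-0.108,0.01],[-0.09,-0.117,0.01]],"spin":[0,0,0,0],"grip":[1,1,1,1]}'>/dev/null
python3 mon.py 4; python3 drive.py 4 3.7 0 -.2 0.09 5 0
```

```text
tilt 0.059 0.012 t 45.83 a -1.7 trav 0.460 yawoff 2.596 Ftan 5.4 Frad -0.7 Fz -4.3 z 82.9 zoff 37.1 q6 -0.92 gap 10.7
[-0.07, -0.131, 0.012],[-0.059, -0.136, 0.004],[-0.046, -0.141, 0.003],[-0.033, -0.144, 0.002],[-0.02, -0.147, 0.002],
```

```bash

python3 -m crank '{"xyz":[[-0.07,-0.131,0.015],[-0.06,-0.136,0.01],[-0.045,-0.141,0.008],[-0.033,-0.144,0.007],[-0.02,-0.147,0.005]],"spin":[0,0,0,0,0.5],"grip":[1,1,1,1,1]}'>/dev/null
python3 mon.py 4; python3 drive.py 4 3.7 0 -.2 0.09 5 1
```

```text
tilt 0.062 0.018 t 46.45 a -1.4 trav 1.035 yawoff 3.126 Ftan 5.9 Frad -3.0 Fz -5.4 z 81.2 zoff 36.8 q6 -0.92 gap 10.6
[0.005, -0.149, 0.008],[0.005, -0.148, -0.0],[0.005, -0.148, -0.0],[0.006, -0.148, -0.001],[0.006, -0.148, -0.001],
```

```bash

python3 -m crank '{"xyz":[[0.02,-0.148,0.01],[0.015,-0.148,0.005],[0.01,-0.148,0.005],[0.01,-0.148,0.005],[0.01,-0.148,0.005]],"spin":[1,1,1,1,1],"grip":[1,1,1,1,1]}'>/dev/null
python3 mon.py 4; python3 drive.py 4 3.7 0 -.3 0.09 5 1
```

```text
tilt 0.072 0.021 t 47.08 a -1.4 trav 1.591 yawoff -3.052 Ftan 6.4 Frad -5.5 Fz -4.8 z 79.6 zoff 36.6 q6 -0.49 gap 10.4
[0.02, -0.148, 0.01],[0.02, -0.147, -0.002],[0.021, -0.147, -0.001],[0.021, -0.147, -0.001],[0.021, -0.147, -0.0],
```

```bash

python3 -m crank '{"xyz":[[0.045,-0.135,0.015],[0.035,-0.135,0.005],[0.03,-0.135,0.005],[0.03,-0.135,0.005]],"spin":[1,1,1,1],"grip":[1,1,1,1]}'>/dev/null
python3 mon.py 4; python3 drive.py 4 3.3 0 -.2 0.08 4 1
```

```text
tilt 0.084 0.019 t 47.58 a -2.1 trav 1.906 yawoff -3.097 Ftan 6.4 Frad -3.3 Fz -7.7 z 79.3 zoff 37.1 q6 -0.14 gap 10.5
[0.011, -0.132, 0.006],[0.01, -0.132, -0.002],[0.009, -0.132, -0.001],[0.008, -0.132, -0.001],
```

```bash

python3 -m crank '{"xyz":[[0.025,-0.135,0.025],[0.02,-0.135,0.01],[0.015,-0.135,0.005],[0.015,-0.135,0.005]],"spin":[0.9,0.9,0.9,0.9],"grip":[1,1,1,1]}'>/dev/null
python3 mon.py 4; python3 drive.py 4 3.3 0 -.2 0.07 4 .9
```

```text
tilt 0.098 0.015 t 48.08 a -2.6 trav 2.173 yawoff 3.128 Ftan 6.7 Frad -1.0 Fz -9.3 z 78.8 zoff 37.3 q6 0.19 gap 10.7
[0.002, -0.133, 0.004],[0.001, -0.132, -0.003],[0.0, -0.132, -0.002],[-0.001, -0.132, -0.002],
```

```bash

python3 -m crank '{"xyz":[[0.01,-0.135,0.035],[0.005,-0.135,0.02],[0.005,-0.135,0.015],[0.005,-0.135,0.01]],"spin":[0.7,0.7,0.7,0.7],"grip":[1,1,1,1]}'>/dev/null
python3 mon.py 4; python3 drive.py 4 3.3 0 -.2 0.07 4 .7
```

```text
tilt 0.112 0.007 t 48.58 a -3.0 trav 2.384 yawoff 3.087 Ftan 7.0 Frad 1.4 Fz -8.9 z 78.4 zoff 37.5 q6 0.45 gap 10.7
[-0.004, -0.133, 0.004],[-0.002, -0.132, -0.003],[-0.001, -0.132, -0.002],[0.0, -0.132, -0.001],
```

```bash

python3 -m crank '{"xyz":[[-0.005,-0.14,0.035],[-0.005,-0.14,0.025],[-0.005,-0.14,0.02]],"spin":[0.5,0.5,0.5],"grip":[1,1,1]}'>/dev/null
python3 mon.py 4; python3 drive.py 4 3.3 0 -.2 0.07 4 .7
```

```text
tilt 0.120 0.001 t 48.95 a -2.8 trav 2.555 yawoff 3.122 Ftan 5.6 Frad -0.6 Fz -5.9 z 77.8 zoff 37.2 q6 0.60 gap 11.1
[0.001, -0.133, 0.005],[0.003, -0.132, -0.002],[0.004, -0.132, -0.001],[0.005, -0.132, -0.0],
```

```bash

python3 -m crank '{"xyz":[[0,-0.14,0.025],[0,-0.14,0.015],[0,-0.14,0.015]],"spin":[0.6,0.6,0.6],"grip":[1,1,1]}'>/dev/null
python3 mon.py 4; python3 drive.py 4 3.3 0 -.2 0.06 2 .6
```

```text
tilt 0.128 -0.005 t 49.33 a -3.3 trav 2.755 yawoff -3.124 Ftan 6.0 Frad -0.1 Fz -6.5 z 77.5 zoff 37.5 q6 0.78 gap 10.6
[0.005, -0.133, 0.005],[0.007, -0.132, -0.002],
```

```bash

python3 -m crank '{"xyz":[[0,-0.135,0.025],[0,-0.135,0.015]],"spin":[0.6,0.6],"grip":[1,1]}'>/dev/null
python3 mon.py 4; python3 drive.py 4 3.3 0 -.2 0.06 2 .6
```

```text
tilt 0.131 -0.009 t 49.58 a -3.2 trav 2.899 yawoff -3.088 Ftan 5.9 Frad 0.5 Fz -4.2 z 77.1 zoff 37.4 q6 0.90 gap 10.8
[0.009, -0.132, 0.007],[0.011, -0.132, -0.0],
```

```bash

python3 -m crank '{"xyz":[[0.005,-0.12,0.02],[0.005,-0.12,0.015]],"spin":[0.8,0.8],"grip":[1,1]}'>/dev/null
python3 mon.py 4
```

```text
tilt 0.133 -0.013 t 49.83 a -3.4 trav 3.030 yawoff -3.103 Ftan 5.4 Frad 0.7 Fz -3.4 z 76.8 zoff 37.4 q6 1.06 gap 10.8
```

```bash

python3 -m crank '{"xyz":[[0.005,-0.12,0.015],[0.005,-0.12,0.015]],"spin":[0.7,0.7],"grip":[1,1]}'>/dev/null
python3 mon.py 4; python3 drive.py 4 3 0 -.2 0.06 2 .6
```

```text
tilt 0.134 -0.017 t 50.08 a -3.5 trav 3.170 yawoff -3.089 Ftan 5.4 Frad 0.7 Fz -4.4 z 76.5 zoff 37.4 q6 1.20 gap 10.4
[0.008, -0.12, 0.01],[0.01, -0.12, 0.003],
```

```bash

python3 -m crank '{"xyz":[[0.005,-0.11,0.015],[0.005,-0.11,0.01]],"spin":[0.7,0.7],"grip":[1,1]}'>/dev/null
python3 mon.py 4
```

```text
tilt 0.134 -0.021 t 50.33 a -3.4 trav 3.296 yawoff -3.091 Ftan 4.8 Frad -0.4 Fz -4.3 z 76.1 zoff 37.4 q6 1.34 gap 10.8
```

```bash

python3 -m crank '{"xyz":[[0.005,-0.11,0.015],[0.005,-0.11,0.01]],"spin":[0.7,0.7],"grip":[1,1]}'>/dev/null
python3 mon.py 4
```

```text
tilt 0.133 -0.025 t 50.58 a -3.4 trav 3.425 yawoff -3.088 Ftan 5.3 Frad -0.0 Fz -3.7 z 75.7 zoff 37.4 q6 1.48 gap 10.6
```

```bash

python3 -m crank '{"xyz":[[0.005,-0.11,0.015],[0.005,-0.11,0.01]],"spin":[0.7,0.7],"grip":[1,1]}'>/dev/null
python3 mon.py 4; python3 drive.py 4 2.7 0 -.2 0.06 2 .6
```

```text
tilt 0.132 -0.028 t 50.83 a -3.4 trav 3.553 yawoff -3.086 Ftan 5.3 Frad -1.1 Fz -3.3 z 75.4 zoff 37.3 q6 1.62 gap 10.8
[0.007, -0.108, 0.015],[0.009, -0.107, 0.008],
```

```bash

python3 -m crank '{"xyz":[[0.007,-0.10,0.015],[0.007,-0.10,0.01]],"spin":[0.7,0.7],"grip":[1,1]}'>/dev/null
python3 mon.py 4
```

```text
tilt 0.130 -0.032 t 51.08 a -3.4 trav 3.663 yawoff -3.103 Ftan 4.8 Frad 0.7 Fz -3.3 z 75.1 zoff 37.3 q6 1.76 gap 10.8
```

```bash

python3 -m crank '{"xyz":[[0.007,-0.10,0.015],[0.007,-0.10,0.01]],"spin":[0.6,0.6],"grip":[1,1]}'>/dev/null
python3 mon.py 4
```

```text
tilt 0.127 -0.036 t 51.33 a -3.5 trav 3.769 yawoff -3.105 Ftan 5.1 Frad -0.2 Fz -1.2 z 74.8 zoff 37.3 q6 1.88 gap 11.0
```

```bash

python3 -m crank '{"xyz":[[0.007,-0.10,0.012],[0.007,-0.10,0.01]],"spin":[0.6,0.6],"grip":[1,1]}'>/dev/null
python3 mon.py 4; python3 drive.py 4 2.5 0 -.2 0.06 2 .6
```

```text
tilt 0.123 -0.040 t 51.58 a -3.5 trav 3.864 yawoff -3.117 Ftan 6.2 Frad -0.1 Fz -0.0 z 74.6 zoff 37.3 q6 2.00 gap 10.8
[0.004, -0.099, 0.018],[0.005, -0.099, 0.01],
```

Starting to rise; single rows.

```bash

python3 -m crank '{"xyz":[[0.005,-0.10,0.012]],"spin":[0.4],"grip":[1]}'>/dev/null
python3 mon.py 4
```

```text
tilt 0.121 -0.042 t 51.70 a -3.5 trav 3.904 yawoff -3.112 Ftan 6.2 Frad -1.0 Fz 1.0 z 74.5 zoff 37.3 q6 2.04 gap 10.6
```

```bash

python3 -m crank '{"xyz":[[0.005,-0.10,0.012]],"spin":[0.4],"grip":[1]}'>/dev/null
python3 mon.py 4
```

```text
tilt 0.118 -0.044 t 51.83 a -3.5 trav 3.939 yawoff -3.112 Ftan 7.5 Frad -1.1 Fz 1.8 z 74.4 zoff 37.3 q6 2.08 gap 11.1
```

```bash

python3 -m crank '{"xyz":[[0.005,-0.10,0.012]],"spin":[0.4],"grip":[1]}'>/dev/null
python3 mon.py 4; python3 drive.py 4 2.5 0 0 0.03 2 .3
```

```text
tilt 0.115 -0.046 t 51.95 a -3.5 trav 3.969 yawoff -3.118 Ftan 8.1 Frad -0.1 Fz 2.9 z 74.4 zoff 37.4 q6 2.12 gap 10.8
[0.003, -0.1, 0.007],[0.004, -0.1, 0.007],
```

```bash

python3 -m crank '{"xyz":[[0.003,-0.10,0.005]],"spin":[0.2],"grip":[1]}'>/dev/null
python3 mon.py 4
```

```text
tilt 0.112 -0.049 t 52.08 a -3.5 trav 3.990 yawoff -3.113 Ftan 7.9 Frad -1.2 Fz 0.5 z 74.4 zoff 37.4 q6 2.15 gap 10.5
```

```bash

python3 -m crank '{"xyz":[[0.003,-0.10,0.005]],"spin":[0.2],"grip":[1]}'>/dev/null
python3 mon.py 4
```

```text
tilt 0.109 -0.052 t 52.20 a -3.5 trav 4.010 yawoff -3.110 Ftan 7.8 Frad -1.2 Fz 0.9 z 74.4 zoff 37.5 q6 2.17 gap 11.0
```

```bash

python3 -m crank '{"xyz":[[0.003,-0.10,0.005]],"spin":[0.2],"grip":[1]}'>/dev/null
python3 mon.py 4
```

```text
tilt 0.106 -0.054 t 52.33 a -3.5 trav 4.024 yawoff -3.114 Ftan 8.5 Frad -0.8 Fz 1.7 z 74.4 zoff 37.5 q6 2.19 gap 10.9
```

Stalling near 8.5 N; raise the step a little.

```bash

python3 -m crank '{"xyz":[[0.003,-0.115,0.005]],"spin":[0.1],"grip":[1]}'>/dev/null
python3 mon.py 4
```

```text
tilt 0.102 -0.057 t 52.45 a -3.5 trav 4.050 yawoff -3.096 Ftan 8.8 Frad -1.3 Fz 2.0 z 74.3 zoff 37.5 q6 2.21 gap 10.5
```

```bash

python3 -m crank '{"xyz":[[0.003,-0.12,0.005]],"spin":[0.1],"grip":[1]}'>/dev/null
python3 mon.py 4
```

```text
tilt 0.099 -0.060 t 52.58 a -3.5 trav 4.075 yawoff -3.079 Ftan 9.1 Frad -1.6 Fz 1.8 z 74.3 zoff 37.5 q6 2.22 gap 10.7
```

```bash

python3 -m crank '{"xyz":[[0.003,-0.12,0.005]],"spin":[0.1],"grip":[1]}'>/dev/null
python3 mon.py 4
```

```text
tilt 0.095 -0.063 t 52.70 a -3.5 trav 4.098 yawoff -3.064 Ftan 9.3 Frad -1.3 Fz 2.3 z 74.3 zoff 37.6 q6 2.24 gap 10.8
```

```bash

python3 -m crank '{"xyz":[[0.008,-0.125,0.005]],"spin":[0.1],"grip":[1]}'>/dev/null
python3 mon.py 4
```

```text
tilt 0.090 -0.065 t 52.83 a -3.5 trav 4.120 yawoff -3.049 Ftan 10.4 Frad -2.2 Fz 3.8 z 74.2 zoff 37.6 q6 2.25 gap 10.7
```

```bash

python3 -m crank '{"xyz":[[0.008,-0.125,0.005]],"spin":[0.1],"grip":[1]}'>/dev/null
python3 mon.py 4
```

```text
tilt 0.086 -0.068 t 52.95 a -3.5 trav 4.141 yawoff -3.036 Ftan 10.7 Frad -2.0 Fz 2.9 z 74.2 zoff 37.6 q6 2.27 gap 10.5
```

```bash

python3 -m crank '{"xyz":[[0.008,-0.13,0.005]],"spin":[0.1],"grip":[1]}'>/dev/null
python3 mon.py 4
```

```text
tilt 0.082 -0.072 t 53.08 a -3.5 trav 4.162 yawoff -3.023 Ftan 10.6 Frad -2.5 Fz 3.4 z 74.1 zoff 37.6 q6 2.28 gap 10.6
```

```bash

python3 -m crank '{"xyz":[[0.012,-0.132,0.005]],"spin":[0.1],"grip":[1]}'>/dev/null
python3 mon.py 4
```

```text
tilt 0.077 -0.075 t 53.20 a -3.5 trav 4.181 yawoff -3.012 Ftan 10.8 Frad -1.2 Fz 4.1 z 74.1 zoff 37.6 q6 2.29 gap 10.6
```

```bash

python3 -m crank '{"xyz":[[0.012,-0.132,0.005]],"spin":[0.1],"grip":[1]}'>/dev/null
python3 mon.py 4
```

```text
tilt 0.072 -0.078 t 53.33 a -3.5 trav 4.198 yawoff -3.003 Ftan 10.7 Frad -1.2 Fz 3.6 z 74.1 zoff 37.6 q6 2.31 gap 10.8
```

```bash

python3 -m crank '{"xyz":[[0.012,-0.137,0.005]],"spin":[0.1],"grip":[1]}'>/dev/null
python3 mon.py 4
```

```text
tilt 0.067 -0.081 t 53.45 a -3.5 trav 4.217 yawoff -2.993 Ftan 11.8 Frad -1.9 Fz 4.6 z 74.1 zoff 37.7 q6 2.32 gap 10.6
```

```bash

python3 -m crank '{"xyz":[[0.012,-0.137,0.005]],"spin":[0.1],"grip":[1]}'>/dev/null
python3 mon.py 4
```

```text
tilt 0.062 -0.084 t 53.58 a -3.5 trav 4.233 yawoff -2.984 Ftan 11.7 Frad -2.1 Fz 4.9 z 74.0 zoff 37.7 q6 2.34 gap 11.1
```

```bash
python3 -m crank '{"xyz":[[0,0.02,0],[0,0,0],[0,0,-0.9],[0,0,-1],[0,0,-1]],"spin":[0,0,0,0,0],"grip":[1,0.5,0.5,0.5,0.5]}' 30
python3 -m crank '{"xyz":[[0,0,-1],[0,0,-1],[0,0,-1],[0,0,-1],[0,0,0]],"spin":[0,0,0,0,0],"grip":[0.5,0.5,0.5,0.5,0.5]}'
python3 - <<'E'
from h import *
im=bot.capture('wrist'); cv2.imwrite('pics/w9.png',im)
im=bot.capture('scene'); cv2.imwrite('pics/s9.png',cv2.resize(im[160:350,210:460],None,fx=3,fy=3,interpolation=cv2.INTER_CUBIC))
E
```

```text
clock: 54.2
tool_pos: [0.5046, 0.045, 0.1485]
tool_rot: [2.85, -1.181, 0.141]
ft_force: [0.3, -0.0, 0.1]
finger_gap: 0.0427
clock: 54.82
tool_pos: [0.502, 0.0539, 0.2566]
tool_rot: [2.854, -1.181, 0.163]
ft_force: [-0.1, 0.3, 0.1]
finger_gap: 0.0425
```

View pics/w9.png

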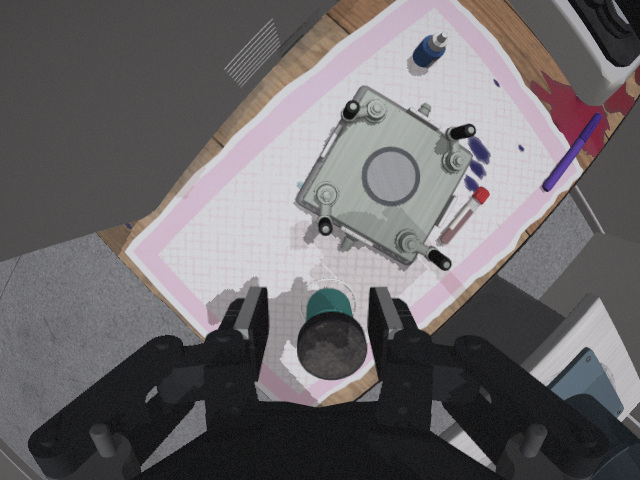

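View pics/s9.png

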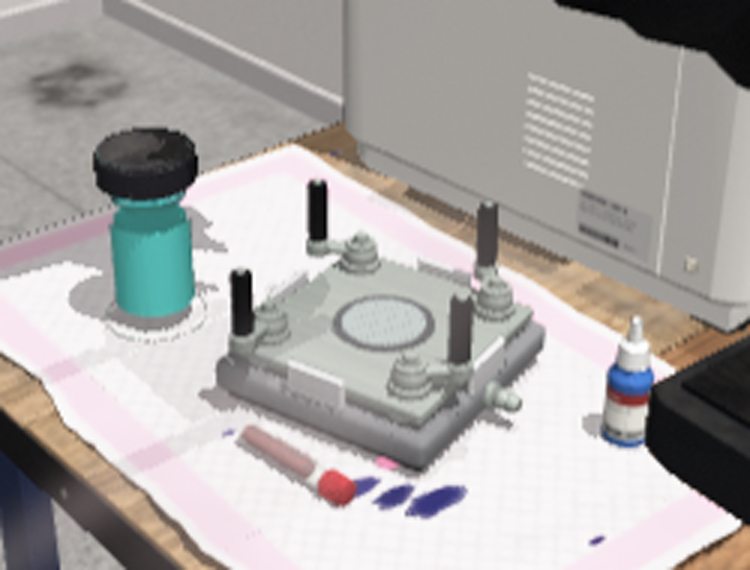

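```bash
python3 -c "
from station import bot
print(bot.finish_job()); print(bot.state()['clock'])"
```

```text
the job is handed in; nothing more can be done
None
the job is handed in; nothing more can be done
```

I tightened all four nuts clockwise in cross order (1, 3, 2, 4) and handed the job in at about 55 s of the 72 s allowed.

| Nut | Turn (rad) | Last force readings along the handle's circle (N) |
|---|---|---|
| 1 | 3.85 | 12.4 (single reading) |
| 3 | 3.86 | 11.5 |
| 2 | 3.75 | 12.0 |
| 4 | 4.23 | 11.7 |

- **Force limit:** No reading reached the cracking force of about 15 N. Readings scattered by about 1 N and were taken only at the end of each call.
- **Last pictures:** The scene and wrist views show the plate down on the housing and looking flush. The window is intact, the jar and bottle look unmoved, and the gripper was clear of everything with the wrist force near zero.

**What disagreed or was not checked:**
- Running free, the measured force was often 5 to 7 N, against the 3 to 5 N stated. The true snug forces may therefore be a little lower than the table shows.
- The first picture-based estimates put nuts 2 and 3 snug at about 2.8 rad, but the force put them at 3.75 and 3.86. I went by the force.
- The driving force tilted the tool up to about 0.19 rad along the way. I regripped nut 3 once partway because the handle had slid in the pads.
- I did not go back to test nut 1 after the others were tight. Flushness was judged by eye only, because the camera resolves no better than about 1.5 mm.

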